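Clamp the clip-top bead jar shut

TASK

Of the two clip-top glass jars under the wooden bar, one still has its wire clasp hanging open. First swing that jar's wire bail all the way over onto the metal tongue on its lid, right to its stop, then throw its lever down over center until it snaps in against the front of the jar and the lid is clamped. It is glass, so push gently, never harder than about 25 N, do not bump the bar or the other jar, and leave the toys around it where they are.

Things in the scene. Friction and masses are not known exactly. Their poses are not given: they have to be found in the camera images.
- jar: Clip-top glass jar with the open clasp, fixed. Origin: centre of its underside, on the table; z up, clasp on its -x side (back towards the robot and to its left). Foot board 100 x 100 x 8 mm; glass 45 mm radius up to z = 92 mm; lid 42 mm radius, z = 118 to 130 mm, domed to 135; steel tongue on the lid at x = -28 to -42 mm, 30 mm wide, top at z = 136 mm. Lid and bail sink 3 mm when clamped.
- pivot (a point): Pivot of both clasp wires, before the jar's neck at x = -52, y = 0, z = 105 mm of the jar; its axes are the jar's. Bail and lever both turn about the jar's y axis through it (the bail's pivot sinks 3 mm with the lever). A steel bracket 66 mm wide and 7 mm high joins it to the neck.
- bail (a joint): Angle of the bail, rad: 0 = over the lid's tongue (its stop); grows as it leans out from the lid, to 1.1. From straight up the bail leans 0.34 - (joint value) rad towards the lid (+x). Starts at 0.7 to 1.05. It stays where it is left; moving it takes 1 to 2 N at the tab.
- bail_tab (a point): Point on the bail's tab, 48 mm from the pivot. The bail is a U of 5 mm steel wire, 44 mm wide in y, its crossbar 36 mm from the pivot; a flat tab 20 mm wide (y) and 3 mm thick rises on from the crossbar and ends 52 mm from the pivot.
- lever (a joint): Angle of the lever, rad: 0 = open, standing out to the jar's -x, 0.17 rad below level; grows as it swings down; 1.31 = closed, along the jar's front (its stop). Over-center spring: resists with about 8 N at the crossbar at first, falling to none at 0.68; before that it springs back open if let go, past it it snaps closed by itself and stays.
- lever_bar (a point): Middle of the lever's crossbar, 55 mm from the pivot. The lever is a U of 5 mm steel wire, 62 mm wide in y.
- other_jar: A second, alike jar, fixed, already clamped (its lever hangs down along the front). Origin and axes as for the jar. It stands about 190 mm from the jar, on either side. Nothing to do there.
- bar_stand: Fixed wooden paper-roll stand, set slantwise: a 28 mm round bar along its y axis, centre 214 mm above the table (underside 200), over both jars, about 12 mm behind (+x of) the pivot: an upright gripper at the clasp strikes it, one leaning back to the jar's -x by 30 to 45 degrees clears it. Origin: under the bar's middle, on the table. Posts 240 mm high at y = +-225 mm.
- cup: Purple silicone cup, 66 mm wide, 75 mm high, loose, behind the jars. Origin: centre of its underside.
- round_block: Round wooden block, 36 mm diameter, 50 mm high, loose, in front of the gap between the jars. Origin: centre of its underside.
- arch: Red wooden arch, 136 mm wide, 117 mm high, 50 mm deep, loose, to the robot's right. Origin: centre of its underside.
- bus: Blue toy bus, 150 x 66 x 80 mm, loose, to the robot's left. Origin: under its centre, on the table.
- house_block: Wooden house block, 50 x 50 x 65 mm, loose, behind the jars. Origin: centre of its underside.
- stacker: Stepped wooden stacking toy, 90 mm wide, 90 mm high, loose, behind the jars. Origin: centre of its underside.
Not all that is in view belongs to the job. What is shaped like the jar but blue or red is not meant.

How it is judged (in metres and radians):
On the way, in this order (a step that is already met when the one before it is completed fails the run):
1. the bail lies over the lid's tongue while the lever is still open (value of joint bail below 0.08 rad and value of joint lever below 0.4 rad), for 0.2 s.
2. the lever has snapped down over center (value of joint lever above 1.22 rad and value of joint bail below 0.08 rad), for 0.2 s.
At the end, for the whole second after the job is handed in: The bail is over the lid's tongue (within 0.08 rad of its stop) and the lever is closed (joint above 1.22 of 1.31 rad) and at rest (all of step 2 and velocity of joint lever below 0.1 rad/s); the robot touches nothing.
It fails at once if the jar or its clasp is pushed with more than 30 N (contact force between any of the fingers, the arm and jar above 30 N).
It fails at once if the other jar is pushed with more than 5 N (contact force between any of the fingers, the arm and other_jar above 5 N).
It fails at once if the bar stand is struck with more than 5 N (contact force between any of the fingers, the arm and bar_stand above 5 N).
It fails at once if a toy is shifted by more than 20 mm (distance of any of cup, round_block, arch, bus, house_block, stacker from where it was at the start of the episode above 0.02 m).
It also fails if it takes over 40 s, if anything falls off the work surface, if the arm or the gripper's body presses on something with over 40 N, if the wrist force passes 120 N, or if a joint passes its speed limit or range.

ROBOT

A 6-joint arm with a two-finger parallel gripper is mounted at the origin on the work surface. World frame = base frame: x ahead of the robot, y to its left, z up, the work surface at z = 0. Lengths are in m, angles in degrees, forces in N, time in s.
With the tool pointing down it reaches from about 0.4 to 0.825 m from the base axis. Payload 7 kg.
Tool frame: the origin (TCP) lies on the centre line of the jaws, within the pads' length; the fingertips stand 17 mm ahead of it and the grasp point (between the pads) lies 2 mm behind it; y points along the fingers, z is the direction in which the jaws open and shut, and the axes are right-handed (so a half turn about y gives the same grasp; the last joint's range is limited). The gripper opens to 88 mm and grips with 3 to 60 N. Pads are 19 mm wide; open, the fingers measure 130 mm over their backs; the gripper's body (78 mm by 193 mm) begins 47 mm behind the grasp point.
Start: joints at [-60.098, 20.546, 0.682, 0, -70.136, -16.507], TCP at [0.156, -0.657, 0.244] pointing down, gripper open.
Joint ranges: [-176.03, 176.03], [-82.01, 121.73], [-58.28, 71.71], [-173.87, 95.51], [-174.79, -0.11], [-173.66, 173.66]. Speed limits (degrees/s): [136.94, 136.94, 172.46, 180, 180, 180].

INTERFACE

Orientations are given as [roll, pitch, yaw] about the fixed x, y, z axes, in that order (R = Rz(yaw) Ry(pitch) Rx(roll)).
In Python, from plant import r, capture, camera_info gives the robot as it stands. The module is installed in compiled form; this text tells all that it offers.
- The arm moves only by the tool apply_moves, never from a script. Its argument "deltas" is a list of rows, each an object of numbers: "tx", "ty", "tz": the shift along the tool's x, y, z in m; "turn": the turn about the tool's y in rad; "gripper": the finger opening in m, from 0 to 0.0876. A call has 1 to 5 rows; each row is the pose to reach, as a shift and turn from the pose commanded when the call began, along the tool's axes at that moment; what a row does not reach only later rows make up. A row lasts 1/10 s, in which the tool goes at most 50 mm and 8.59 degrees, less where a joint would pass 70% of its speed; a pose out of reach is approached as far as the arm can. A call with a gripper value outside its range is refused whole. The fingers move at their own pace and stop on an object; "newtons" is the grip in N (left out, the last holds). Time passes only in rows, so rows that repeat a pose let the fingers close. It gives the time, the measured TCP pose, the force and the opening at its end, in the units of the state.
- r.get_state(): the state, without advancing time (a new reading comes with each control period).
- capture(name): name is "scene" or "top" or "wrist"; returns (picture, depth): 384x512x3 uint8, red, green, blue; 384x512 float32, m along the optical axis (not along the pixel's ray), 0 where there is no reading.
- camera_info(name): a dict with "K" (3x3 intrinsics, pixels), "eye" and "orientation" of the camera in the world; the wrist camera has in their place "tool_from_camera" (4x4, takes a point from camera to tool coordinates, whose origin is the TCP and whose axes are the tool frame's). Camera axes: x right, y up, looking along -z (the intrinsics and any distortion apply to the point x, -y, -z); pixel columns grow to the right and rows downward; lengths in m; the calibration is good to about 2 mm. The wrist camera is an equidistant fisheye: a pixel r from the principal point sees the ray r / f radians off the axis. A picture is of the moment at which its call begins: read the wrist's pose just before it. camera_info takes no time and is no camera call.
- r.close_job(): hands the job in, once; it reports no verdict.
The state is a dict: "time_s": time; "joints": joint angles; "qd": joint speeds; "joint_torque": joint torques, N m; "tcp_pos": TCP position; "eef_rot": TCP orientation; "contact_force": force on the tool from outside, world axes, zero at the start; "moment": the same for the moment, N m; "gripper_width": finger opening in m.
Only numpy, scipy, OpenCV 4.12 (cv2) and the standard library are available. Lean on these libraries where they do the work, as an engineer would, in place of code of your own. Each camera call takes 0.05 s, during which the arm holds its last target.

## Working session

There is one attempt and no reset: what is moved stays moved. The work goes in short steps, Python scripts to look and compute and a tool call to move; the robot and the scene stay as the last step left them, time stands still between calls to the robot, and variables do not carry over. Pictures are saved under pics/ and viewed, and the job is handed in when it is done.

Besides the shell and the picture viewer there is one more tool, called after "Emit:" as name([rows], argument=value, ...), one row to a line, values as JSON. apply_moves: Moves the arm, as the interface text tells. Its arguments: {"type":"object","properties":{"deltas":{"type":"array","items":{"type":"object","properties":{"tx":{"type":"number"},"ty":{"type":"number"},"tz":{"type":"number"},"turn":{"type":"number"},"gripper":{"type":"number"}}}},"newtons":{"type":"number"}},"required":["deltas"]}

```bash
mkdir -p pics
python3 - <<'E'
from plant import r, capture, camera_info
import cv2,numpy as np
print(r.get_state())
for n in ["scene","top","wrist"]:
    im,d=capture(n); np.savez(f"pics/{n}0.npz",im=im,d=d)
    cv2.imwrite(f"pics/{n}0.png",cv2.resize(im[:,:,::-1],(800,600),interpolation=cv2.INTER_CUBIC))
    print(n,camera_info(n),(d>0).mean())
E
```

```text
{'time_s': 0.0, 'joints': array([-6.00985369e+01,  2.05895213e+01,  6.33412411e-01, -2.03483312e-02,
       -7.01374986e+01, -1.65083753e+01]), 'qd': array([-0.01065998,  0.01332048, -0.01131016, -0.02630203,  0.01180209,
        0.03645752]), 'joint_torque': array([ 4.10204939e-04, -5.82716310e+01,  2.93055224e+01,  6.99775949e+00,
        6.83968668e-03, -1.55963507e-04]), 'tcp_pos': array([ 0.15622985, -0.65618069,  0.24264082]), 'eef_rot': array([-8.99048152e+01,  8.26132590e-03,  1.33861653e+01]), 'contact_force': array([ 0.51334031, -1.52830423, -0.63239894]), 'moment': array([-0.00570002,  0.04211509, -0.0248627 ]), 'gripper_width': 0.08773043927906377}
scene {'K': array([[424.02533796,   0.        , 257.21754896],
       [  0.        , 424.02533796, 194.6253592 ],
       [  0.        ,   0.        ,   1.        ]]), 'eye': array([ 0.97312642, -0.68788306,  0.94241461]), 'orientation': array([44.30060984, -0.60194297, 31.1191689 ])} 0.9962310791015625
top {'K': array([[348.5454957 ,   0.        , 254.05964941],
       [  0.        , 348.5454957 , 190.06947756],
       [  0.        ,   0.        ,   1.        ]]), 'eye': array([0.33603327, 0.01743544, 1.30547349]), 'orientation': array([ 12.41210125,   0.13092957, -95.11808053])} 0.9959716796875
wrist {'K': array([[297.31863964,   0.        , 256.29208805],
       [  0.        , 297.31863964, 189.24492507],
       [  0.        ,   0.        ,   1.        ]]), 'tool_from_camera': array([[-8.94024037e-04, -9.53664999e-01, -3.00869193e-01,
        -8.26669910e-02],
       [ 2.20668748e-04,  3.00869117e-01, -9.53665416e-01,
        -1.40201366e-01],
       [ 9.99999576e-01, -9.18992234e-04, -5.85401617e-05,
         9.43655408e-04],
       [ 0.00000000e+00,  0.00000000e+00,  0.00000000e+00,
         1.00000000e+00]])} 0.9959920247395834
```

View pics/scene0.png

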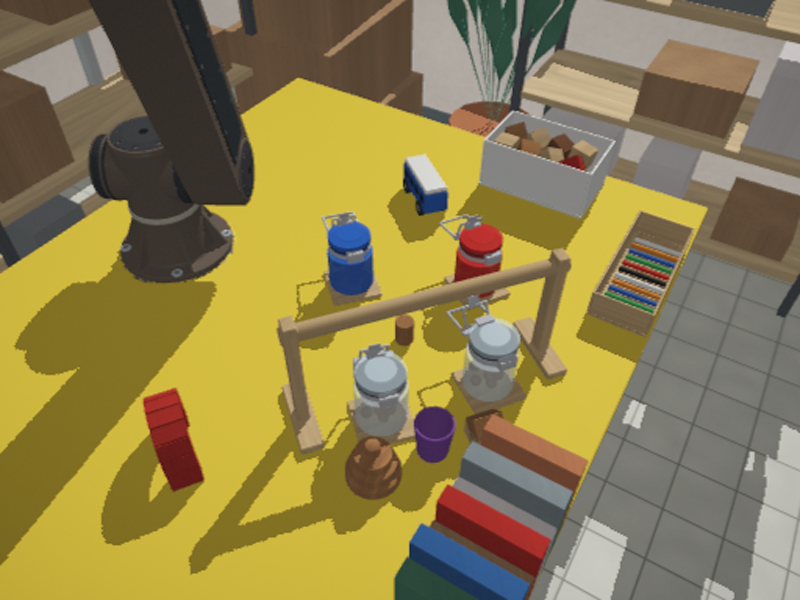

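View pics/top0.png

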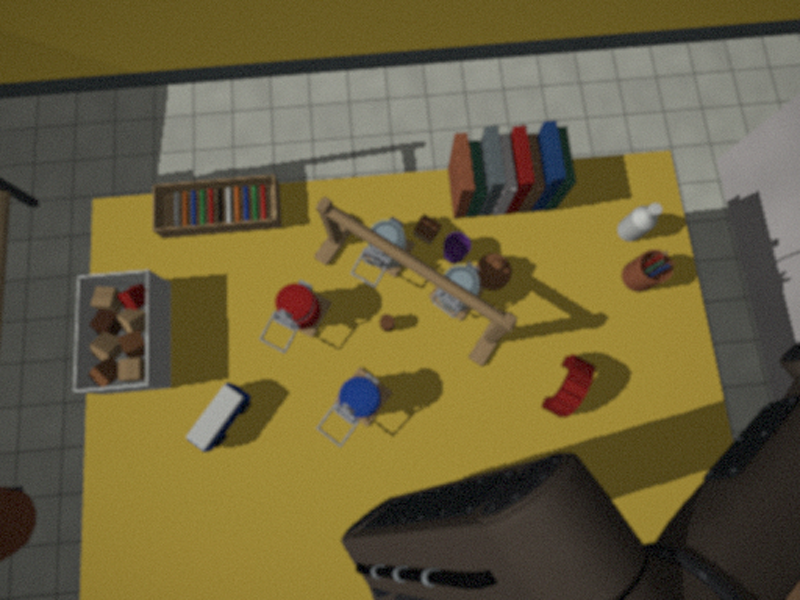

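View pics/wrist0.png

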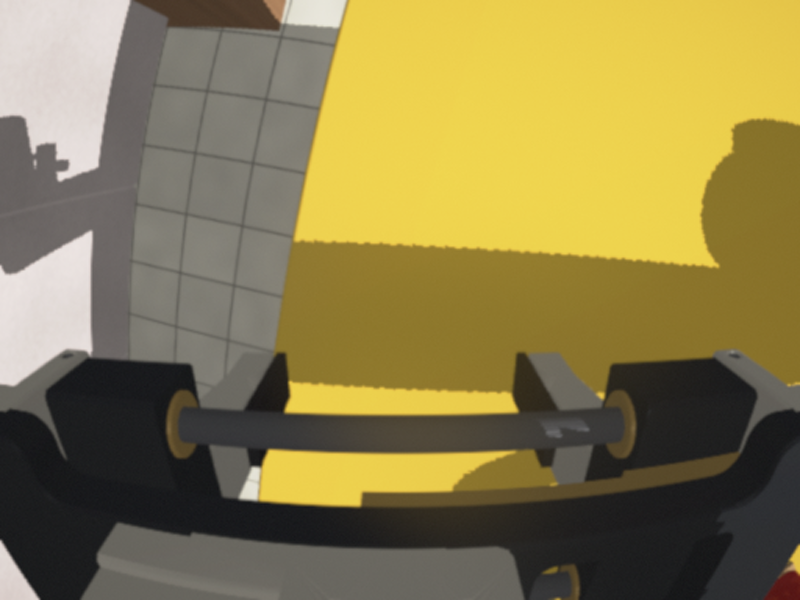

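```bash
cat > h.py <<'E'
import numpy as np,cv2
from scipy.spatial.transform import Rotation as Ro
from plant import r,capture,camera_info
def rot(e): return Ro.from_euler('xyz',e,degrees=True).as_matrix()
def ray(n,u,v):
    c=camera_info(n);K=c['K'];d=np.array([(u-K[0,2])/K[0,0],-(v-K[1,2])/K[1,1],-1.]);return c['eye'],rot(c['orientation'])@d
def pt(n,u,v,d): e,q=ray(n,u,v); return e+q*d
def plane(n,u,v,z): e,q=ray(n,u,v); return e+q*((z-e[2])/q[2])
def tri(uv1,uv2):
    e1,d1=ray('scene',*uv1);e2,d2=ray('top',*uv2)
    A=np.stack([d1,-d2],1);s=np.linalg.lstsq(A,e2-e1,rcond=None)[0]
    p,q=e1+d1*s[0],e2+d2*s[1];return (p+q)/2,np.linalg.norm(p-q)
def proj(n,P):
    c=camera_info(n);K=c['K'];q=rot(c['orientation']).T@(np.asarray(P)-c['eye']);return np.array([K[0,2]+K[0,0]*q[0]/-q[2],K[1,2]-K[1,1]*q[1]/-q[2]])
E
python3 - <<'E'
import numpy as np,cv2
for n,(x0,y0,w,h),s in [("scene",(205,175,150,112),5),("top",(190,125,150,112),5)]:
    im=np.load(f"pics/{n}0.npz")['im']
    c=im[y0:y0+h,x0:x0+w,::-1]
    cv2.imwrite(f"pics/{n}0c.png",cv2.resize(c,None,fx=s,fy=s,interpolation=cv2.INTER_CUBIC))
E
```

```text
(no output)
```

View pics/scene0c.png

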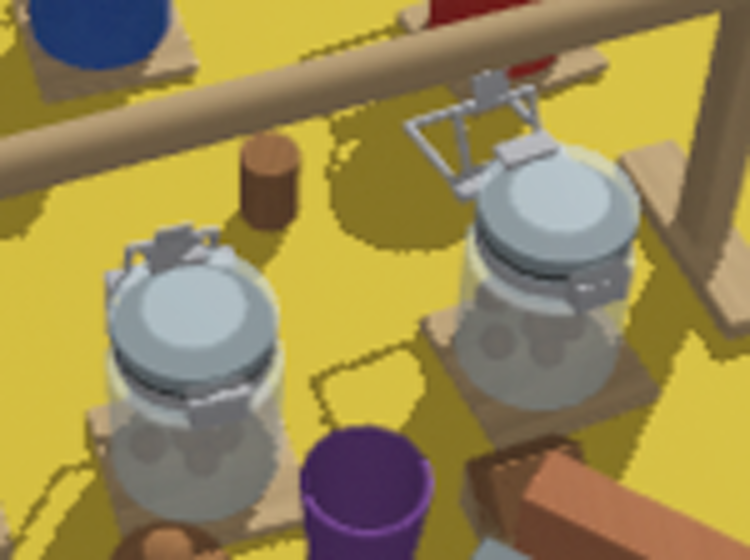

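View pics/top0c.png

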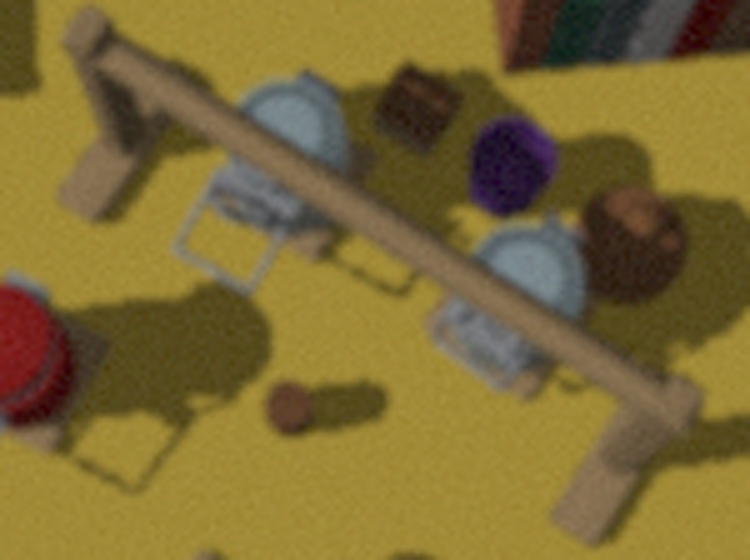

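Run:
```python
from h import *
for n in ["scene","top"]:
    D=np.load(f"pics/{n}0.npz");d=D['d'];im=D['im']
    c=camera_info(n);K=c['K'];v,u=np.mgrid[:384,:512]
    q=np.stack([(u-K[0,2])/K[0,0],-(v-K[1,2])/K[1,1],-np.ones_like(u)],-1)*d[...,None]
    P=q@rot(c['orientation']).T+c['eye']; np.save(f"pics/{n}P.npy",P)
    x0,y0=(205,175) if n=='scene' else (190,125)
    for nm,(a,b) in dict(jarlid=((557,200) if n=='scene' else (290,110)),otherlid=((195,310) if n=='scene' else (540,260))).items():
        p=P[int(y0+b/5),int(x0+a/5)]; print(n,nm,p)
        m=(d>0)&(np.hypot(P[...,0]-p[0],P[...,1]-p[1])<.07)&(P[...,2]>.120)&(P[...,2]<.15)
        vv,uu=np.nonzero(m); pts=P[m]
        (cx,cy),rad=cv2.minEnclosingCircle(pts[:,:2].astype(np.float32)); print(len(pts),pts.mean(0),(cx,cy),rad)
    # bar
    m=(P[...,2]>.20)&(P[...,2]<.235)&(P[...,0]>.3)&(np.abs(P[...,1])<.45)&(d>0)
    h=cv2.cvtColor(im,cv2.COLOR_RGB2HSV)
    lab,nl=None,None
    k,lab,st,_=cv2.connectedComponentsWithStats(m.astype(np.uint8))
    for i in range(1,k):
        if st[i,4]>150:
            p=P[lab==i];mu=p.mean(0);w=np.linalg.svd(p-mu,full_matrices=False)[2][0];t=(p-mu)@w;print('bar',st[i],mu,w,t.min(),t.max(),np.percentile(p[:,2],[1,99]))
```

```text
scene jarlid [0.73761792 0.00876329 0.13377363]
782 [0.73955438 0.00680267 0.13177353] (0.7298316955566406, 0.014607473276555538) 0.0605376772582531
scene otherlid [ 0.61940322 -0.14760119  0.13353355]
888 [ 0.61786185 -0.14788833  0.1298184 ] (0.6174708008766174, -0.1464962214231491) 0.05116324871778488
bar [ 177  162  189   62 2196] [ 0.64072095 -0.0548187   0.22263048] [-0.62367151 -0.78168612 -0.00080814] -0.2540081969733103 0.22678054762546024 [0.20347705 0.23208405]
bar [296 283  71  44 719] [ 0.88331732 -0.24361171  0.20136649] [ 0.99999522 -0.0028372   0.00122553] -0.07193997113555975 0.06728072116477377 [0.20003624 0.20408593]
bar [263 335  76  49 911] [ 0.88166587 -0.37533461  0.20139851] [9.99929282e-01 1.18584827e-02 8.99036405e-04] -0.07035480169414518 0.06827515171880276 [0.20004687 0.20390009]
top jarlid [0.7500011  0.00454705 0.13509967]
274 [0.74449927 0.0011193  0.13194821] (0.7392468452453613, 0.006709173321723938) 0.047637853771448135
top otherlid [ 0.62440194 -0.15810875  0.13898287]
296 [ 0.6234739  -0.15537805  0.12966362] (0.6151931881904602, -0.147360697388649) 0.05141357704997063
bar [348  78  15  37 211] [ 0.87961775 -0.37697173  0.20223267] [-9.99992362e-01 -9.12332922e-04 -3.80053354e-03] -0.06870700794479785 0.07041760077802066 [0.20005967 0.20688358]
bar [310  81  14  37 216] [ 0.88077117 -0.24553521  0.20216899] [-0.99955544 -0.02975717 -0.00185463] -0.0677385097286251 0.07063043717355355 [0.20001863 0.20569015]
bar [ 203  131  128   82 1194] [ 0.63539973 -0.04659748  0.22522303] [-6.24184692e-01 -7.81276820e-01 -2.41947568e-05] -0.24279027980984486 0.2331145642706093 [0.21121916 0.23290506]
```

Run:
```python
from h import *
o=dict(scene=np.array([205,175]),top=np.array([190,125]))
f=lambda n,a,b:(o[n][0]+a/5-.4,o[n][1]+b/5-.4)
for nm,s,t in [('leverL',(408,123),(180,248)),('leverR',(463,190),(247,290))]:
    print(nm,tri(f('scene',*s),f('top',*t)), plane('top',*f('top',*t),.0957)[:2], plane('scene',*f('scene',*s),.0957)[:2])
P=np.load('pics/sceneP.npy')
for n in ['scene','top']:
    P=np.load(f'pics/{n}P.npy');D=np.load(f'pics/{n}0.npz')
    for c in ([.739,.007],[.62,-.148]):
        m=(np.hypot(P[...,0]-c[0],P[...,1]-c[1])<.06)&(P[...,2]>.1265)&(P[...,2]<.1385)&(D['d']>0)
        vis=cv2.resize(np.where(m[...,None],D['im'],0)[:,:,::-1],None,fx=1,fy=1)
        p=P[m]; k=(p[:,2]>.126)
        # fit circle center by optimization: fraction of points within 42mm minimal total excess
        from scipy.optimize import least_squares
        hull=cv2.convexHull(p[:,:2].astype(np.float32))[:,0]
        r_=least_squares(lambda x:np.hypot(*(hull-x).T)-.042,c,loss='soft_l1',f_scale=.001)
        print(n,r_.x,np.round(1000*r_.fun,1))
# bail & lever points: between
P=np.load('pics/sceneP.npy');im=np.load('pics/scene0.npz')['im']
for a,b in [(490,80),(490,95),(460,135),(525,148),(510,155),(415,125),(440,160)]:
    u,v=f('scene',a,b);print((a,b),P[int(round(v)),int(round(u))])
```

```text
leverL (array([0.64746272, 0.07586681, 0.09328048]), np.float64(0.05419163422192096)) [0.66875325 0.09300908] [0.6309629  0.05111822]
leverR (array([0.65488305, 0.05526808, 0.04706031]), np.float64(0.02237122876726914)) [0.63350204 0.0475645 ] [0.67977246 0.02283521]
scene [0.73697697 0.01267758] [-0.1 -0.3  0.4 -0.7  0.8  0.5  1.2  2.3  1.9  1.  -1.3 -1.5 -0.5 -0.4
  0.4  0.1  0.1  0.5  0.3  0.2  0.1  0.3  0.5  0.3  1.7  0.4 -0.2]
scene [ 0.61483971 -0.14477814] [ 0.  -0.2  0.3 -0.  -1.1 -1.8  6.6  4.8  2.8  4.  -2.  -2.5 -1.1  0.7
  0.9  0.9  0.6  0.2 -0.7  0.4  0.2  0.7  0.3]
top [0.73506212 0.01071408] [ 0.5 -1.5 -2.  -2.1 -2.1 -0.2  0.1 -0.2 -2.1 -1.4 -0.4  0.  -1.8 -1.3
  0.1 -0.8  0.4 -0.1 -1.1]
top [ 0.61238635 -0.14454686] [ 0.5 -0.4 -2.9  4.9  4.  -1.2 -1.4 -0.1 -0.2  3.  12.6  0.6 -0.4]
(490, 80) [0.67425734 0.05876194 0.14425042]
(490, 95) [0.67810281 0.05178427 0.14098646]
(460, 135) [0.67215227 0.03142148 0.12516086]
(525, 148) [0.70857668 0.03261338 0.13679598]
(510, 155) [0.70574866 0.02037542 0.13878618]
(415, 125) [0.63692536 0.05042846 0.09640178]
(440, 160) [0.66455422 0.02597532 0.10629139]
```

Emit:
apply_moves([
  {"ty": -0.03, "tz": -0.05},
  {"ty": -0.06, "tz": -0.1},
  {"ty": -0.06, "tz": -0.15},
  {"ty": -0.06, "tz": -0.2},
  {"ty": -0.06, "tz": -0.25},
])

```text
invalid input at $.deltas[0]: expected keys tx, ty, tz, turn, gripper
```

Emit:
apply_moves([
  {"tx": 0, "ty": -0.03, "tz": -0.05, "turn": 0, "gripper": 0.0},
  {"tx": 0, "ty": -0.06, "tz": -0.1, "turn": 0, "gripper": 0.0},
  {"tx": 0, "ty": -0.06, "tz": -0.15, "turn": 0, "gripper": 0.0},
  {"tx": 0, "ty": -0.06, "tz": -0.2, "turn": 0, "gripper": 0.0},
  {"tx": 0, "ty": -0.06, "tz": -0.25, "turn": 0, "gripper": 0.0},
])

```text
time_s: 0.65
tcp_pos: [0.2106, -0.8845, 0.3044]
eef_rot: [-90.1, -0.0, 13.4]
contact_force: [1.7, -1.7, 0.8]
gripper_width: 0.0528
```

Run:
```python
from plant import r
s=r.get_state();print(s['time_s'],s['joints'],s['tcp_pos'],s['eef_rot'])
```

```text
0.65 [-6.44288523e+01  4.51703990e+01  5.04284258e+01 -1.53661457e-03
 -9.51869907e+01 -1.21698467e+01] [ 0.21061065 -0.88448512  0.30436741] [-9.00691172e+01 -1.64709132e-02  1.34014508e+01]
```

Emit:
apply_moves([
  {"tx": 0, "ty": 0, "tz": -0.05, "turn": 0, "gripper": 0.0},
  {"tx": 0, "ty": 0, "tz": -0.1, "turn": 0, "gripper": 0.0},
  {"tx": 0, "ty": 0, "tz": -0.15, "turn": 0, "gripper": 0.0},
  {"tx": 0, "ty": 0, "tz": -0.2, "turn": 0, "gripper": 0.0},
  {"tx": 0, "ty": 0, "tz": -0.25, "turn": 0, "gripper": 0.0},
])

```text
time_s: 1.15
tcp_pos: [0.2314, -0.9717, 0.263]
eef_rot: [-92.7, 0.3, 13.4]
contact_force: [-0.8, 1.1, 2.3]
gripper_width: 0.0132
```

Run:
```python
from plant import r
s=r.get_state();print(s['time_s'],s['joints'],s['tcp_pos'],s['eef_rot'])
```

```text
1.15 [ -65.23703151   58.39009476   71.7122362     0.83016775 -100.71224155
  -11.20118763] [ 0.23136547 -0.97169847  0.26301778] [-92.71833829   0.28539181  13.38211656]
```

Emit:
apply_moves([
  {"tx": 0, "ty": 0, "tz": -0.05, "turn": 0, "gripper": 0.0},
  {"tx": 0, "ty": 0, "tz": -0.1, "turn": 0, "gripper": 0.0},
  {"tx": 0, "ty": 0, "tz": -0.15, "turn": 0, "gripper": 0.0},
  {"tx": 0, "ty": 0, "tz": -0.2, "turn": 0, "gripper": 0.0},
  {"tx": 0, "ty": 0, "tz": -0.25, "turn": 0, "gripper": 0.0},
])

```text
time_s: 1.65
tcp_pos: [0.2396, -1.0057, 0.2222]
eef_rot: [-95.5, 0.5, 13.4]
contact_force: [0.3, 0.6, -0.7]
gripper_width: 0.0001
```

Run:
```python
from plant import r
s=r.get_state();print(s['time_s'],s['joints'],s['tcp_pos'],s['eef_rot'])
```

```text
1.65 [-65.35269554  61.0130313   71.71106098   1.57513829 -95.41717672
 -11.02997979] [ 0.23963256 -1.00569806  0.2222066 ] [-95.48260061   0.5096841   13.37188694]
```

Emit:
apply_moves([
  {"tx": 0, "ty": 0, "tz": 0.05, "turn": 0, "gripper": 0.0},
  {"tx": 0, "ty": 0, "tz": 0.1, "turn": 0, "gripper": 0.0},
  {"tx": 0, "ty": 0, "tz": 0.15, "turn": 0, "gripper": 0.0},
  {"tx": 0, "ty": 0, "tz": 0.15, "turn": 0, "gripper": 0.0},
])

```text
time_s: 2.05
tcp_pos: [0.2043, -0.8587, 0.2073]
eef_rot: [-95.5, 0.5, 13.4]
contact_force: [0.9, -0.2, 0.9]
gripper_width: 0.0002
```

Run:
```python
from plant import r
s=r.get_state();print(s['time_s'],s['joints'],s['tcp_pos'],s['eef_rot'])
```

```text
2.05 [-63.33284738  38.47072892  24.84501257   1.87081172 -71.18203709
 -13.79781636] [ 0.20425204 -0.85867651  0.207297  ] [-95.46829905   0.53103155  13.36718044]
```

Emit:
apply_moves([
  {"tx": 0, "ty": -0.05, "tz": 0, "turn": 0.14, "gripper": 0.0},
  {"tx": 0, "ty": -0.1, "tz": 0, "turn": 0.28, "gripper": 0.0},
  {"tx": 0.03, "ty": -0.14, "tz": 0.0, "turn": 0.42, "gripper": 0.0},
  {"tx": 0.08, "ty": -0.14, "tz": 0.01, "turn": 0.56, "gripper": 0.0},
  {"tx": 0.13, "ty": -0.14, "tz": 0.03, "turn": 0.7, "gripper": 0.0},
])

```text
time_s: 2.55
tcp_pos: [0.3195, -0.7912, 0.3453]
eef_rot: [-94.6, -3.3, -27.0]
contact_force: [0.9, -0.1, -1.5]
gripper_width: 0.0006
```

```bash
cat >> h.py <<'E'
J=None
def st():
    s=r.get_state();R=rot(s['eef_rot'])
    print('t',round(s['time_s'],2),'j',np.round(s['joints'],1),'tcp',np.round(s['tcp_pos'],4),'F',np.round(s['contact_force'],1),'w',round(s['gripper_width'],4))
    print('x',np.round(R[:,0],3),'az',round(np.degrees(np.arctan2(R[1,0],R[0,0])),1)); print('y',np.round(R[:,1],3),'tilt',round(np.degrees(np.arccos(-R[2,1])),1),'az',round(np.degrees(np.arctan2(R[1,1],R[0,1])),1)); print('z',np.round(R[:,2],3))
    return s,R
def to(dx):
    s,R=st(); print('tool delta',np.round(R.T@np.array(dx),4))
E
python3 - <<'E'
from h import *
s,R=st(); print(R.T@(np.array([.70,-.55,.35])-s['tcp_pos']))
E
```

```text
t 2.55 j [-53.9  33.5  33.    2.6 -84.4 -63.4] tcp [ 0.3195 -0.7912  0.3453] F [ 0.9 -0.1 -1.5] w 0.0006
x [ 0.889 -0.454  0.058] az -27.0
y [ 0.015 -0.097 -0.995] tilt 5.7 az -81.0
z [ 0.457  0.886 -0.08 ]
[ 0.22926301 -0.02229234  0.38722199]
```

Emit:
apply_moves([
  {"tx": 0.025, "ty": 0, "tz": 0.042, "turn": 0.1, "gripper": 0.0},
  {"tx": 0.05, "ty": 0, "tz": 0.084, "turn": 0.18, "gripper": 0.0},
  {"tx": 0.075, "ty": 0, "tz": 0.126, "turn": 0.18, "gripper": 0.0},
  {"tx": 0.1, "ty": -0.01, "tz": 0.168, "turn": 0.18, "gripper": 0.0},
  {"tx": 0.125, "ty": -0.02, "tz": 0.21, "turn": 0.18, "gripper": 0.0},
])

```text
time_s: 3.05
tcp_pos: [0.526, -0.6566, 0.3538]
eef_rot: [-93.9, -3.9, -36.9]
contact_force: [0.7, -1.5, 0.5]
gripper_width: 0.0006
```

Run:
```python
from h import *
s,R=st(); print(R.T@(np.array([.72,-.55,.37])-s['tcp_pos']))
```

```text
t 3.05 j [-36.4  32.8  32.2   3.9 -85.6 -90.8] tcp [ 0.526  -0.6566  0.3538] F [ 0.7 -1.5  0.5] w 0.0006
x [ 0.798 -0.599  0.067] az -36.9
y [ 0.013 -0.094 -0.995] tilt 5.5 az -81.9
z [ 0.603  0.795 -0.067]
[ 0.09197439 -0.0235987   0.20060218]
```

Emit:
apply_moves([
  {"tx": 0.02, "ty": 0, "tz": 0.045, "turn": 0.0, "gripper": 0.0},
  {"tx": 0.04, "ty": 0, "tz": 0.09, "turn": 0.0, "gripper": 0.0},
  {"tx": 0.06, "ty": 0, "tz": 0.135, "turn": 0.0, "gripper": 0.0},
  {"tx": 0.08, "ty": -0.0, "tz": 0.18, "turn": 0.0, "gripper": 0.0},
  {"tx": 0.12, "ty": -0.0, "tz": 0.21, "turn": 0.0, "gripper": 0.0},
])

```text
time_s: 3.55
tcp_pos: [0.7478, -0.5589, 0.3487]
eef_rot: [-93.8, -3.8, -36.8]
contact_force: [2.9, -3.1, 2.0]
gripper_width: 0.0005
```

Emit:
apply_moves([
  {"tx": 0.05, "ty": 0, "tz": 0.0, "turn": 0.0, "gripper": 0.0},
  {"tx": 0.1, "ty": 0, "tz": 0.0, "turn": 0.0, "gripper": 0.0},
  {"tx": 0.15, "ty": 0, "tz": 0.0, "turn": 0.0, "gripper": 0.0},
  {"tx": 0.2, "ty": -0.0, "tz": 0.0, "turn": 0.0, "gripper": 0.0},
  {"tx": 0.25, "ty": -0.0, "tz": 0.0, "turn": 0.0, "gripper": 0.0},
])

```text
time_s: 4.05
tcp_pos: [0.8022, -0.6077, 0.3107]
eef_rot: [-94.1, -6.7, -36.7]
contact_force: [0.1, 0.7, 0.6]
gripper_width: 0.0003
```

Run:
```python
from h import *
s,R=st()
```

```text
t 4.05 j [ -24.2   56.6   71.7    5.6  -99.4 -101.6] tcp [ 0.8022 -0.6077  0.3107] F [0.1 0.7 0.6] w 0.0003
x [ 0.796 -0.594  0.117] az -36.7
y [ 0.051 -0.128 -0.991] tilt 7.9 az -68.3
z [ 0.603  0.794 -0.071]
```

Emit:
apply_moves([
  {"tx": 0.036, "ty": -0.036, "tz": 0.0, "turn": 0.0, "gripper": 0.0},
  {"tx": 0.072, "ty": -0.072, "tz": 0.0, "turn": 0.0, "gripper": 0.0},
  {"tx": 0.108, "ty": -0.108, "tz": 0.0, "turn": 0.0, "gripper": 0.0},
  {"tx": 0.144, "ty": -0.144, "tz": 0.0, "turn": 0.0, "gripper": 0.0},
  {"tx": 0.18, "ty": -0.18, "tz": 0.0, "turn": 0.0, "gripper": 0.0},
])

```text
time_s: 4.55
tcp_pos: [0.7936, -0.593, 0.3744]
eef_rot: [-94.4, -9.3, -36.5]
contact_force: [0.1, 0.7, -0.7]
gripper_width: 0.0003
```

Run:
```python
from h import *
s,R=st()
```

```text
t 4.55 j [ -23.3   53.    71.7    6.5 -100.5 -101.9] tcp [ 0.7936 -0.593   0.3744] F [ 0.1  0.7 -0.7] w 0.0003
x [ 0.793 -0.587  0.162] az -36.5
y [ 0.084 -0.158 -0.984] tilt 10.3 az -62.0
z [ 0.603  0.794 -0.076]
```

Emit:
apply_moves([
  {"tx": 0.5, "ty": -0.1, "tz": 0.05, "turn": 0.0, "gripper": 0.0},
  {"tx": 0.5, "ty": -0.1, "tz": 0.05, "turn": 0.0, "gripper": 0.0},
  {"tx": 0.5, "ty": -0.1, "tz": 0.05, "turn": 0.0, "gripper": 0.0},
  {"tx": 0.5, "ty": -0.1, "tz": 0.05, "turn": 0.0, "gripper": 0.0},
  {"tx": 0.5, "ty": -0.1, "tz": 0.05, "turn": 0.0, "gripper": 0.0},
])

```text
time_s: 5.05
tcp_pos: [0.8289, -0.5964, 0.3507]
eef_rot: [-94.8, -11.9, -36.3]
contact_force: [-0.1, -0.4, 0.4]
gripper_width: 0.0005
```

Run:
```python
from h import *
s,R=st()
```

```text
t 5.05 j [ -22.3   54.9   71.7    7.5  -96.3 -102.9] tcp [ 0.8289 -0.5964  0.3507] F [-0.1 -0.4  0.4] w 0.0005
x [ 0.789 -0.579  0.206] az -36.3
y [ 0.116 -0.188 -0.975] tilt 12.8 az -58.3
z [ 0.603  0.793 -0.081]
```

Emit:
apply_moves([
  {"tx": 0.5, "ty": -0.3, "tz": 0.0, "turn": 0.0, "gripper": 0.0},
  {"tx": 0.5, "ty": -0.3, "tz": 0.0, "turn": 0.0, "gripper": 0.0},
  {"tx": 0.5, "ty": -0.3, "tz": 0.0, "turn": 0.0, "gripper": 0.0},
  {"tx": 0.5, "ty": -0.3, "tz": 0.0, "turn": 0.0, "gripper": 0.0},
  {"tx": 0.5, "ty": -0.3, "tz": 0.0, "turn": 0.0, "gripper": 0.0},
])

```text
time_s: 5.55
tcp_pos: [0.8229, -0.5889, 0.4046]
eef_rot: [-95.0, -14.8, -36.0]
contact_force: [0.8, -0.4, 0.3]
gripper_width: 0.0004
```

Emit:
apply_moves([
  {"tx": 0.5, "ty": -0.3, "tz": 0.0, "turn": 0.0, "gripper": 0.0},
  {"tx": 0.5, "ty": -0.3, "tz": 0.0, "turn": 0.0, "gripper": 0.0},
  {"tx": 0.5, "ty": -0.3, "tz": 0.0, "turn": 0.0, "gripper": 0.0},
  {"tx": 0.5, "ty": -0.3, "tz": 0.0, "turn": 0.0, "gripper": 0.0},
  {"tx": 0.5, "ty": -0.3, "tz": 0.0, "turn": 0.0, "gripper": 0.0},
])

```text
time_s: 6.05
tcp_pos: [0.8165, -0.5794, 0.4525]
eef_rot: [-95.4, -17.5, -35.8]
contact_force: [0.9, -0.4, -0.3]
gripper_width: 0.0004
```

Run:
```python
from h import *
s,R=st()
```

```text
t 6.05 j [ -20.9   49.4   71.7    9.7  -96.5 -103.2] tcp [ 0.8165 -0.5794  0.4525] F [ 0.9 -0.4 -0.3] w 0.0004
x [ 0.774 -0.558  0.3  ] az -35.8
y [ 0.188 -0.251 -0.95 ] tilt 18.3 az -53.1
z [ 0.605  0.791 -0.089]
```

Emit:
apply_moves([
  {"tx": 0.5, "ty": 0.0, "tz": 0.0, "turn": 0.0, "gripper": 0.0},
  {"tx": 0.5, "ty": 0.0, "tz": 0.0, "turn": 0.0, "gripper": 0.0},
  {"tx": 0.5, "ty": 0.0, "tz": 0.0, "turn": 0.0, "gripper": 0.0},
  {"tx": 0.5, "ty": 0.0, "tz": 0.0, "turn": 0.0, "gripper": 0.0},
  {"tx": 0.5, "ty": 0.0, "tz": 0.0, "turn": 0.0, "gripper": 0.0},
])

```text
time_s: 6.55
tcp_pos: [0.8493, -0.6091, 0.4147]
eef_rot: [-95.7, -20.2, -35.5]
contact_force: [-0.1, -0.5, -0.1]
gripper_width: 0.0002
```

Emit:
apply_moves([
  {"tx": 0.5, "ty": 0.0, "tz": 0.2, "turn": 0.0, "gripper": 0.0},
  {"tx": 0.5, "ty": 0.0, "tz": 0.2, "turn": 0.0, "gripper": 0.0},
  {"tx": 0.5, "ty": 0.0, "tz": 0.2, "turn": 0.0, "gripper": 0.0},
  {"tx": 0.5, "ty": 0.0, "tz": 0.2, "turn": 0.0, "gripper": 0.0},
  {"tx": 0.5, "ty": 0.0, "tz": 0.2, "turn": 0.0, "gripper": 0.0},
])

```text
time_s: 7.05
tcp_pos: [0.9163, -0.5711, 0.3881]
eef_rot: [-95.9, -23.0, -35.1]
contact_force: [-0.8, -0.2, -0.4]
gripper_width: 0.0004
```

Run:
```python
from h import *
s,R=st()
```

```text
t 7.05 j [ -17.7   54.8   71.6   12.4  -86.5 -107.1] tcp [ 0.9163 -0.5711  0.3881] F [-0.8 -0.2 -0.4] w 0.0004
x [ 0.753 -0.53   0.391] az -35.1
y [ 0.259 -0.308 -0.916] tilt 23.7 az -49.9
z [ 0.605  0.79  -0.094]
```

Emit:
apply_moves([
  {"tx": 0.5, "ty": -0.2, "tz": 0.1, "turn": 0.0, "gripper": 0.0},
  {"tx": 0.5, "ty": -0.2, "tz": 0.1, "turn": 0.0, "gripper": 0.0},
  {"tx": 0.5, "ty": -0.2, "tz": 0.1, "turn": 0.0, "gripper": 0.0},
  {"tx": 0.5, "ty": -0.2, "tz": 0.1, "turn": 0.0, "gripper": 0.0},
  {"tx": 0.5, "ty": -0.2, "tz": 0.1, "turn": 0.0, "gripper": 0.0},
])

```text
time_s: 7.55
tcp_pos: [0.9232, -0.5427, 0.4404]
eef_rot: [-96.0, -26.1, -34.9]
contact_force: [-0.1, -0.3, -0.1]
gripper_width: 0.0001
```

Emit:
apply_moves([
  {"tx": 0.5, "ty": -0.2, "tz": 0.0, "turn": 0.0, "gripper": 0.0},
  {"tx": 0.5, "ty": -0.2, "tz": 0.0, "turn": 0.0, "gripper": 0.0},
  {"tx": 0.5, "ty": -0.2, "tz": 0.0, "turn": 0.0, "gripper": 0.0},
  {"tx": 0.5, "ty": -0.2, "tz": 0.0, "turn": 0.0, "gripper": 0.0},
  {"tx": 0.5, "ty": -0.2, "tz": 0.0, "turn": 0.0, "gripper": 0.0},
])

```text
time_s: 8.05
tcp_pos: [0.908, -0.5438, 0.493]
eef_rot: [-96.2, -28.8, -34.5]
contact_force: [-0.7, 0.9, -0.1]
gripper_width: 0.0
```

Emit:
apply_moves([
  {"tx": 0.5, "ty": -0.2, "tz": 0.0, "turn": 0.0, "gripper": 0.0},
  {"tx": 0.5, "ty": -0.2, "tz": 0.0, "turn": 0.0, "gripper": 0.0},
  {"tx": 0.5, "ty": -0.2, "tz": 0.0, "turn": 0.0, "gripper": 0.0},
  {"tx": 0.5, "ty": -0.2, "tz": 0.0, "turn": 0.0, "gripper": 0.0},
  {"tx": 0.5, "ty": -0.2, "tz": 0.0, "turn": 0.0, "gripper": 0.0},
])

```text
time_s: 8.55
tcp_pos: [0.8924, -0.5398, 0.5462]
eef_rot: [-96.4, -31.7, -34.1]
contact_force: [-0.4, -0.5, -0.5]
gripper_width: 0.0005
```

Run:
```python
from h import *
s,R=st()
```

```text
t 8.55 j [ -15.4   46.9   71.7   15.9  -86.4 -107.5] tcp [ 0.8924 -0.5398  0.5462] F [-0.4 -0.5 -0.5] w 0.0005
x [ 0.704 -0.478  0.525] az -34.1
y [ 0.369 -0.386 -0.846] tilt 32.2 az -46.3
z [ 0.606  0.789 -0.095]
```

Run:
```python
from h import *
yaw=np.radians(-37.5);Rj=np.array([[np.cos(yaw),-np.sin(yaw)],[np.sin(yaw),np.cos(yaw)]]);c=np.array([.736,.0115])
for nm,u,v,z in [('red',298/800*512,305/600*384,.13),('blue',361/800*512,398/600*384,.13),('block',190+290/5,125+408/5,.05),('redlevL',262/800*512,343/600*384,.1),('redlevR',288/800*512,350/600*384,.1)]:
    p=plane('top',u,v,z)[:2];print(nm,p,Rj.T@(p-c))
P=np.load('pics/topP.npy')
mu=np.array([.6375,-.05]);print('bar',Rj.T@(mu-c))
```

```text
red [0.59549597 0.21587972] [-0.23588783  0.0766119 ]
blue [0.3820124  0.09270587] [-0.33027225 -0.15106905]
block [0.55194523 0.0231857 ] [-0.15313427 -0.10277456]
redlevL [0.5230032  0.30514684] [-0.34774259  0.10330146]
redlevR [0.50220044 0.24819122] [-0.32957414  0.04545162]
bar [-0.04070648 -0.10875423]
```

Emit:
apply_moves([
  {"tx": -0.021, "ty": -0.018, "tz": 0.041, "turn": 0.0, "gripper": 0.0},
  {"tx": -0.042, "ty": -0.036, "tz": 0.082, "turn": 0.0, "gripper": 0.0},
  {"tx": -0.063, "ty": -0.054, "tz": 0.123, "turn": 0.0, "gripper": 0.0},
  {"tx": -0.084, "ty": -0.072, "tz": 0.164, "turn": 0.0, "gripper": 0.0},
  {"tx": -0.105, "ty": -0.09, "tz": 0.205, "turn": 0.0, "gripper": 0.0},
])

```text
time_s: 9.05
tcp_pos: [0.9095, -0.2914, 0.5471]
eef_rot: [-96.4, -31.7, -34.1]
contact_force: [1.3, -0.1, 0.1]
gripper_width: 0.0002
```

Emit:
apply_moves([
  {"tx": -0.021, "ty": -0.018, "tz": 0.041, "turn": 0.0, "gripper": 0.0},
  {"tx": -0.042, "ty": -0.036, "tz": 0.082, "turn": 0.0, "gripper": 0.0},
  {"tx": -0.063, "ty": -0.054, "tz": 0.123, "turn": 0.0, "gripper": 0.0},
  {"tx": 0.4, "ty": 0.05, "tz": 0.4, "turn": 0.0, "gripper": 0.0},
  {"tx": 0.4, "ty": 0.05, "tz": 0.4, "turn": 0.0, "gripper": 0.0},
])

```text
time_s: 9.55
tcp_pos: [0.9792, -0.1463, 0.5631]
eef_rot: [-96.5, -32.0, -33.8]
contact_force: [2.5, 0.2, 2.5]
gripper_width: 0.0004
```

Run:
```python
from h import *
s,R=st(); print(R.T@[.95,0,.3])
```

```text
t 9.55 j [  11.3   44.    63.4   26.9  -90.2 -132.2] tcp [ 0.9792 -0.1463  0.5631] F [2.5 0.2 2.5] w 0.0004
x [ 0.704 -0.472  0.53 ] az -33.8
y [ 0.375 -0.387 -0.842] tilt 32.6 az -46.0
z [ 0.603  0.792 -0.096]
[0.82818955 0.10316267 0.54402164]
```

Emit:
apply_moves([
  {"tx": 0.41, "ty": 0.05, "tz": 0.28, "turn": 0.0, "gripper": 0.0},
  {"tx": 0.41, "ty": 0.05, "tz": 0.28, "turn": 0.0, "gripper": 0.0},
  {"tx": 0.41, "ty": 0.05, "tz": 0.28, "turn": 0.0, "gripper": 0.0},
  {"tx": 0.41, "ty": 0.05, "tz": 0.28, "turn": 0.0, "gripper": 0.0},
  {"tx": 0.41, "ty": 0.05, "tz": 0.28, "turn": 0.0, "gripper": 0.0},
])

```text
time_s: 10.05
tcp_pos: [1.0406, -0.1442, 0.5262]
eef_rot: [-95.4, -34.9, -33.9]
contact_force: [0.3, 0.3, -0.0]
gripper_width: 0.0004
```

Emit:
apply_moves([
  {"tx": 0.41, "ty": 0.05, "tz": 0.28, "turn": 0.0, "gripper": 0.0},
  {"tx": 0.41, "ty": 0.05, "tz": 0.28, "turn": 0.0, "gripper": 0.0},
  {"tx": 0.41, "ty": 0.05, "tz": 0.28, "turn": 0.0, "gripper": 0.0},
  {"tx": 0.41, "ty": 0.05, "tz": 0.28, "turn": 0.0, "gripper": 0.0},
  {"tx": 0.41, "ty": 0.05, "tz": 0.28, "turn": 0.0, "gripper": 0.0},
])

```text
time_s: 10.55
tcp_pos: [1.0832, -0.1358, 0.4939]
eef_rot: [-94.5, -37.4, -33.5]
contact_force: [0.3, -1.0, -0.8]
gripper_width: 0.0005
```

Run:
```python
from h import *
s,R=st()
```

```text
t 10.55 j [  11.1   54.1   71.7   29.   -83.2 -133.3] tcp [ 1.0832 -0.1358  0.4939] F [ 0.3 -1.  -0.8] w 0.0005
x [ 0.663 -0.439  0.607] az -33.5
y [ 0.461 -0.4   -0.792] tilt 37.6 az -40.9
z [ 0.59   0.805 -0.063]
```

Emit:
apply_moves([
  {"tx": 0.41, "ty": 0.05, "tz": 0.28, "turn": 0.05, "gripper": 0.0},
  {"tx": 0.41, "ty": 0.05, "tz": 0.28, "turn": 0.1, "gripper": 0.0},
  {"tx": 0.41, "ty": 0.05, "tz": 0.28, "turn": 0.1, "gripper": 0.0},
  {"tx": 0.41, "ty": 0.05, "tz": 0.28, "turn": 0.1, "gripper": 0.0},
  {"tx": 0.41, "ty": 0.05, "tz": 0.28, "turn": 0.1, "gripper": 0.0},
])

```text
time_s: 11.05
tcp_pos: [1.1157, -0.1256, 0.4764]
eef_rot: [-88.8, -40.1, -40.6]
contact_force: [0.1, 1.1, -0.2]
gripper_width: 0.0006
```

Run:
```python
from h import *
s,R=st()
for p in ([.70,.0,.5],[.6,.115,.45],[.6,.115,.27]): print(R.T@(np.array(p)-s['tcp_pos']))
```

```text
t 11.05 j [  11.4   56.1   71.7   30.3  -78.9 -140.4] tcp [ 1.1157 -0.1256  0.4764] F [ 0.1  1.1 -0.2] w 0.0006
x [ 0.58  -0.498  0.644] az -40.6
y [ 0.503 -0.403 -0.765] tilt 40.1 az -38.7
z [0.641 0.768 0.017]
[-0.28864413 -0.27763094 -0.16953371]
[-0.43618621 -0.33602206 -0.14614969]
[-0.55213542 -0.19837461 -0.14914313]
```

Emit:
apply_moves([
  {"tx": -0.036, "ty": -0.028, "tz": -0.012, "turn": 0.0, "gripper": 0.0},
  {"tx": -0.072, "ty": -0.056, "tz": -0.024, "turn": 0.0, "gripper": 0.0},
  {"tx": -0.108, "ty": -0.084, "tz": -0.036, "turn": 0, "gripper": 0.0},
  {"tx": -0.144, "ty": -0.112, "tz": -0.048, "turn": 0, "gripper": 0.0},
  {"tx": -0.18, "ty": -0.14, "tz": -0.06, "turn": 0, "gripper": 0.0},
])

```text
time_s: 11.55
tcp_pos: [0.9455, -0.0461, 0.47]
eef_rot: [-88.7, -40.1, -40.7]
contact_force: [1.3, 1.1, 2.1]
gripper_width: 0.0005
```

Emit:
apply_moves([
  {"tx": -0.036, "ty": -0.028, "tz": -0.012, "turn": 0.0, "gripper": 0.0},
  {"tx": -0.072, "ty": -0.056, "tz": -0.024, "turn": 0.0, "gripper": 0.0},
  {"tx": -0.108, "ty": -0.084, "tz": -0.036, "turn": 0, "gripper": 0.0},
  {"tx": -0.144, "ty": -0.112, "tz": -0.048, "turn": 0, "gripper": 0.0},
  {"tx": -0.18, "ty": -0.14, "tz": -0.06, "turn": 0, "gripper": 0.0},
])

```text
time_s: 12.05
tcp_pos: [0.7562, 0.0338, 0.4834]
eef_rot: [-90.0, -37.5, -38.0]
contact_force: [0.7, 0.5, 0.6]
gripper_width: 0.0003
```

Run:
```python
from h import *
s,R=st()
for p in ([.7,.0,.5],[.6,.115,.4],[.6,.115,.27]): print(R.T@(np.array(p)-s['tcp_pos']))
```

```text
t 12.05 j [  30.3   10.5   -6.6   39.3  -63.3 -173.6] tcp [0.7562 0.0338 0.4834] F [0.7 0.5 0.6] w 0.0003
x [ 0.625 -0.488  0.609] az -38.0
y [ 0.48  -0.375 -0.793] tilt 37.5 az -38.0
z [0.616 0.788 0.   ]
[-0.00847305 -0.02750647 -0.06124249]
[-0.18803901 -0.03926561 -0.03221164]
[-0.26719422  0.06385787 -0.03224389]
```

Emit:
apply_moves([
  {"tx": 0, "ty": -0.01, "tz": -0.0, "turn": -0.14, "gripper": 0.0},
  {"tx": -0.04, "ty": -0.02, "tz": -0.01, "turn": -0.28, "gripper": 0.0},
  {"tx": -0.08, "ty": -0.03, "tz": -0.015, "turn": -0.4, "gripper": 0.0},
  {"tx": -0.12, "ty": -0.035, "tz": -0.02, "turn": -0.4, "gripper": 0.0},
  {"tx": -0.16, "ty": -0.035, "tz": -0.03, "turn": -0.4, "gripper": 0.0},
])

```text
time_s: 12.55
tcp_pos: [0.6221, 0.1019, 0.413]
eef_rot: [-106.6, -34.2, -10.0]
contact_force: [-0.8, 1.1, -0.3]
gripper_width: 0.0004
```

Run:
```python
from h import *
s,R=st()
for p in ([.6,.115,.4],[.6,.115,.27]): print(R.T@(np.array(p)-s['tcp_pos']))
```

```text
t 12.55 j [  44.1    1.6  -26.1   42.3  -63.7 -169.2] tcp [0.6221 0.1019 0.413 ] F [-0.8  1.1 -0.3] w 0.0004
x [ 0.814 -0.144  0.562] az -10.0
y [ 0.481 -0.374 -0.793] tilt 37.6 az -37.9
z [ 0.325  0.916 -0.236]
[-0.02716148 -0.00523241  0.00790125]
[-0.10024193  0.09782134  0.03854717]
```

```bash
cat >> h.py <<'E'
def wpix(u,v):
    c=camera_info('wrist');K=c['K'];a=np.array([(u-K[0,2])/K[0,0],(v-K[1,2])/K[1,1]]);t=np.hypot(*a)
    d=np.array([a[0]*np.sinc(t/np.pi),-a[1]*np.sinc(t/np.pi),-np.cos(t)]) # unit ray
    return d
def wray(s,u,v):
    T=camera_info('wrist')['tool_from_camera'];R=rot(s['eef_rot'])
    return s['tcp_pos']+R@T[:3,3], R@T[:3,:3]@wpix(u,v)
def wproj(s,P):
    T=camera_info('wrist')['tool_from_camera'];R=rot(s['eef_rot']);K=camera_info('wrist')['K']
    q=T[:3,:3].T@(R.T@(np.asarray(P)-s['tcp_pos'])-T[:3,3]); x,y,z=q[0],-q[1],-q[2];t=np.arctan2(np.hypot(x,y),z);h=np.hypot(x,y)
    return np.array([K[0,2]+K[0,0]*t*x/h,K[1,2]+K[1,1]*t*y/h])
def wcap(name):
    import pickle
    s=r.get_state();im,d=capture('wrist');pickle.dump((s,im,d),open(f'pics/{name}.pkl','wb'))
    cv2.imwrite(f'pics/{name}.png',cv2.resize(im[:,:,::-1],(800,600),interpolation=cv2.INTER_CUBIC));return s,im,d
E
python3 - <<'E'
from h import *
wcap('w1')
E
```

```text
(no output)
```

View pics/w1.png

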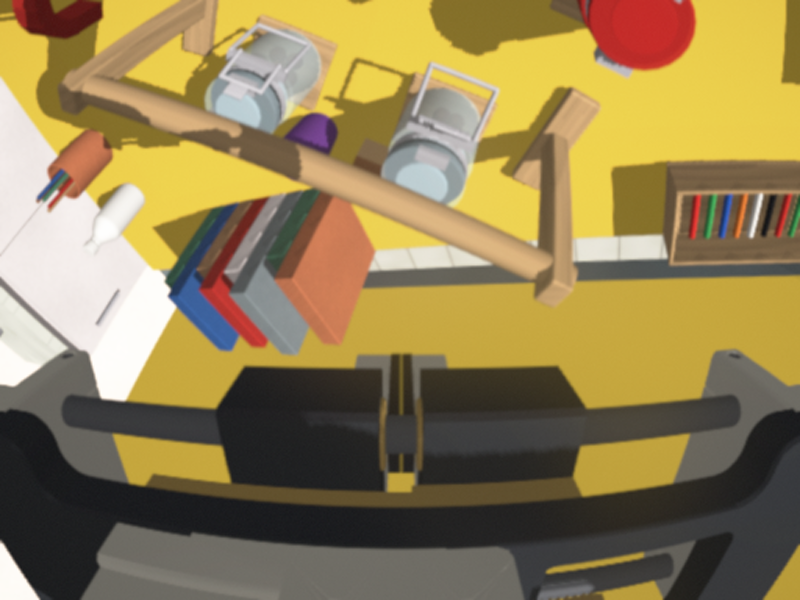

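Run:
```python
from h import *
import pickle
s,im,d=pickle.load(open('pics/w1.pkl','rb'))
c=im[32:140,232:332,::-1];cv2.imwrite('pics/w1c.png',cv2.resize(c,None,fx=5.5,fy=5.5,interpolation=cv2.INTER_CUBIC))
# predicted model
yaw=np.radians(-37.5);Rj=np.array([[np.cos(yaw),-np.sin(yaw),0],[np.sin(yaw),np.cos(yaw),0],[0,0,1]]);c=np.array([.736,.0115,0])
W=lambda p:c+Rj@(np.array(p)/1000)
for n,p in dict(levL=(-106,29,95.7),levR=(-106,-29,95.7),lidc=(0,0,135),tongL=(-42,15,136),tongR=(-42,-15,136)).items():
    q=wproj(s,W(p));print(n,q,(q-[232,32]+.5)*5.5)
```

```text
levL [318.93408407  60.4947611 ] [480.88746241 159.47118604]
levR [280.61325811  43.52590658] [270.12291961  66.14248621]
lidc [268.89283005 119.97323729] [205.66056525 486.60280507]
tongL [288.34526331 104.45879592] [312.64894823 401.27337756]
tongR [268.77717494  96.13027969] [205.02446216 355.46653832]
```

View pics/w1c.png

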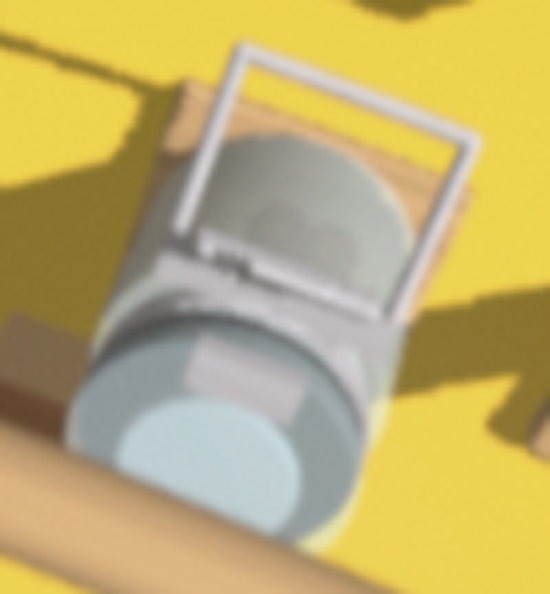

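Run:
```python
from h import *
import pickle
from scipy.optimize import least_squares
s,im,d=pickle.load(open('pics/w1.pkl','rb'))
M=dict(levL=((-106,31,95.7),(477,142)),levR=((-106,-31,95.7),(243,52)),lidc=((0,0,135),(210,467)),tL=((-42,15,136),(307,378)),tR=((-42,-15,136),(204,341)),bL=((-28,15,136),(295,427)),bR=((-28,-15,136),(185,386)))
def W(x,p):
    y=x[2];return np.array([x[0],x[1],x[3]])+np.array([[np.cos(y),-np.sin(y),0],[np.sin(y),np.cos(y),0],[0,0,1]])@(np.array(p)/1000)
o=np.array
S=dict(levR=((-106,-31,95.7),o([408,123])/5+o([205,175])-.4,'scene'),tR=((-106,-31,95.7),o([247,290])/5+o([190,125])-.4,'top'),tL=((-106,31,95.7),o([180,248])/5+o([190,125])-.4,'top'))
def res(x,full=False):
    a=[]
    for p,q in M.values(): a.append((wproj(s,W(x,p))-(np.array(q)/5.5+[231.5,31.5])))
    for p,q,n in S.values(): a.append((proj(n,W(x,p))-q)*(1.0))
    return np.array(a) if full else np.array(a).ravel()
for fixz in (1,0):
    f=lambda x:res(np.r_[x,0]) if fixz else res(x)
    q=least_squares(f,[.736,.0115,-.65]+([] if fixz else [0]),x_scale=[.01,.01,.1]+([] if fixz else [.01]));print(q.x,np.degrees(q.x[2]));print(np.round(q.fun.reshape(-1,2),1))
```

```text
[ 0.73292177  0.01319084 -0.61098893] -35.00708723271973
[[ 0.1 -0.4]
 [ 0.7 -0.6]
 [-0.3  1.9]
 [ 0.6  1.5]
 [-0.7  0.5]
 [-0.5 -0.3]
 [-0.1 -0.3]
 [-1.3  0.2]
 [-0.2  1.4]
 [-1.7  1.5]]
[ 0.73462994  0.01202062 -0.6137697  -0.0035058 ] -35.16641354837883
[[-0.1 -0.1]
 [ 0.9 -0.3]
 [-0.3  1.4]
 [ 0.6  1.2]
 [-0.5  0.3]
 [-0.5 -0.6]
 [ 0.1 -0.6]
 [-0.9  1.5]
 [ 0.1  1.1]
 [-1.4  1.2]]
```

Emit:
apply_moves([
  {"tx": 0, "ty": 0, "tz": 0, "turn": -0.145, "gripper": 0.0},
  {"tx": 0, "ty": 0, "tz": 0, "turn": -0.29, "gripper": 0.0},
  {"tx": 0, "ty": 0, "tz": 0, "turn": -0.435, "gripper": 0.0},
  {"tx": 0, "ty": 0, "tz": 0, "turn": -0.58, "gripper": 0.0},
  {"tx": 0, "ty": 0, "tz": 0, "turn": -0.725, "gripper": 0.0},
])

```text
time_s: 13.1
tcp_pos: [0.6231, 0.1011, 0.4131]
eef_rot: [-124.8, -15.1, 31.5]
contact_force: [0.7, -0.0, -1.0]
gripper_width: 0.0006
```

Emit:
apply_moves([
  {"tx": 0, "ty": 0, "tz": 0, "turn": -0.145, "gripper": 0.0},
  {"tx": 0, "ty": 0, "tz": 0, "turn": -0.29, "gripper": 0.0},
  {"tx": 0, "ty": 0, "tz": 0, "turn": -0.435, "gripper": 0.0},
  {"tx": 0, "ty": 0, "tz": 0, "turn": -0.58, "gripper": 0.0},
  {"tx": 0, "ty": 0, "tz": 0, "turn": -0.725, "gripper": 0.0},
])

```text
time_s: 13.6
tcp_pos: [0.6231, 0.101, 0.413]
eef_rot: [-126.4, 9.8, 65.0]
contact_force: [0.7, -0.1, -0.4]
gripper_width: 0.0003
```

Emit:
apply_moves([
  {"tx": 0, "ty": 0, "tz": 0, "turn": -0.145, "gripper": 0.0},
  {"tx": 0, "ty": 0, "tz": 0, "turn": -0.29, "gripper": 0.0},
  {"tx": 0, "ty": 0, "tz": 0, "turn": -0.435, "gripper": 0.0},
  {"tx": 0, "ty": 0, "tz": 0, "turn": -0.58, "gripper": 0.0},
  {"tx": 0, "ty": 0, "tz": 0, "turn": -0.725, "gripper": 0.0},
])

```text
time_s: 14.1
tcp_pos: [0.6231, 0.101, 0.4131]
eef_rot: [-112.2, 31.0, 103.5]
contact_force: [-0.8, -0.5, -0.5]
gripper_width: 0.0005
```

```bash
cat >> h.py <<'E'
JC=np.array([.7335,.0125,0]);yw=np.radians(-35.1);RJ=np.array([[np.cos(yw),-np.sin(yw),0],[np.sin(yw),np.cos(yw),0],[0,0,1]])
def go(*tips):
    s,R=st(); tip=s['tcp_pos']+R[:,1]*.017; print('tip in jar mm',np.round(1000*RJ.T@(tip-JC),1),'F jar',np.round(RJ.T@s['contact_force'],1))
    for t in tips: print(t,'tool delta mm',np.round(1000*R.T@(JC+RJ@(np.array(t)/1000)-tip),1))
    return s,R
E
python3 - <<'E'
from h import *
go((-150,0,250),(-110,0,150))
E
```

```text
t 14.1 j [ 43.9   1.7 -26.   42.3 -63.7 -44. ] tcp [0.6231 0.101  0.4131] F [-0.8 -0.5 -0.5] w 0.0005
x [-0.201  0.833 -0.516] az 103.5
y [ 0.48  -0.375 -0.793] tilt 37.5 az -38.0
z [-0.854 -0.406 -0.324]
tip in jar mm [-130.9    8.4  399.6] F jar [-0.4 -0.8 -0.5]
(-150, 0, 250) tool delta mm [ 84.7 107.2  64.3]
(-110, 0, 150) tool delta mm [110.5 210.9  78.1]
```

Emit:
apply_moves([
  {"tx": 0.02, "ty": 0.027, "tz": 0.016, "turn": -0.14, "gripper": 0.0},
  {"tx": 0.042, "ty": 0.054, "tz": 0.032, "turn": -0.28, "gripper": 0.0},
  {"tx": 0.064, "ty": 0.08, "tz": 0.048, "turn": -0.42, "gripper": 0.0},
  {"tx": 0.085, "ty": 0.107, "tz": 0.064, "turn": -0.56, "gripper": 0.0},
])

```text
time_s: 14.5
tcp_pos: [0.6027, 0.1066, 0.2624]
eef_rot: [-90.1, 37.5, 141.8]
contact_force: [1.3, 0.8, 0.2]
gripper_width: 0.0002
```

Run:
```python
from h import *
go((-100,0,150),(-90,0,150))
```

```text
t 14.5 j [ 42.8   5.6 -43.4  53.3 -48.5 -30.3] tcp [0.6027 0.1066 0.2624] F [1.3 0.8 0.2] w 0.0002
x [-0.624  0.49  -0.609] az 141.8
y [ 0.48  -0.374 -0.793] tilt 37.5 az -37.9
z [-0.617 -0.787 -0.002]
tip in jar mm [-150.8    1.3  248.9] F jar [0.6 1.4 0.2]
(-100, 0, 150) tool delta mm [ 19.9 109.4  -1.2]
(-90, 0, 150) tool delta mm [ 12.  115.5  -1.7]
```

Emit:
apply_moves([
  {"tx": 0.005, "ty": 0.03, "tz": 0, "turn": 0, "gripper": 0.0},
  {"tx": 0.01, "ty": 0.06, "tz": 0, "turn": 0, "gripper": 0.0},
  {"tx": 0.017, "ty": 0.09, "tz": 0, "turn": 0, "gripper": 0.0},
  {"tx": 0.019, "ty": 0.105, "tz": 0, "turn": 0, "gripper": 0.0},
])

```text
time_s: 14.9
tcp_pos: [0.6412, 0.0753, 0.1659]
eef_rot: [-90.1, 37.4, 141.5]
contact_force: [-0.0, -1.2, 0.1]
gripper_width: 0.0007
```

Run:
```python
from h import *
s,R=go((-90,0,150),(-46,0,143))
im,d=capture('scene');np.savez('pics/scene1.npz',im=im,d=d)
c=im[150:290,180:370,::-1];cv2.imwrite('pics/scene1c.png',cv2.resize(c,None,fx=4.2,fy=4.2,interpolation=cv2.INTER_CUBIC))
```

```text
t 14.9 j [ 29.9  13.3 -50.1  74.8 -35.8 -44.8] tcp [0.6412 0.0753 0.1659] F [-0.  -1.2  0.1] w 0.0007
x [-0.622  0.494 -0.608] az 141.5
y [ 0.477 -0.376 -0.794] tilt 37.4 az -38.3
z [-0.621 -0.784 -0.002]
tip in jar mm [-101.4   -2.2  152.4] F jar [ 0.6 -1.   0.1]
(-90, 0, 150) tool delta mm [-7.5  8.7 -2.9]
(-46, 0, 143) tool delta mm [-38.1  41.   -5.4]
```

View pics/scene1c.png

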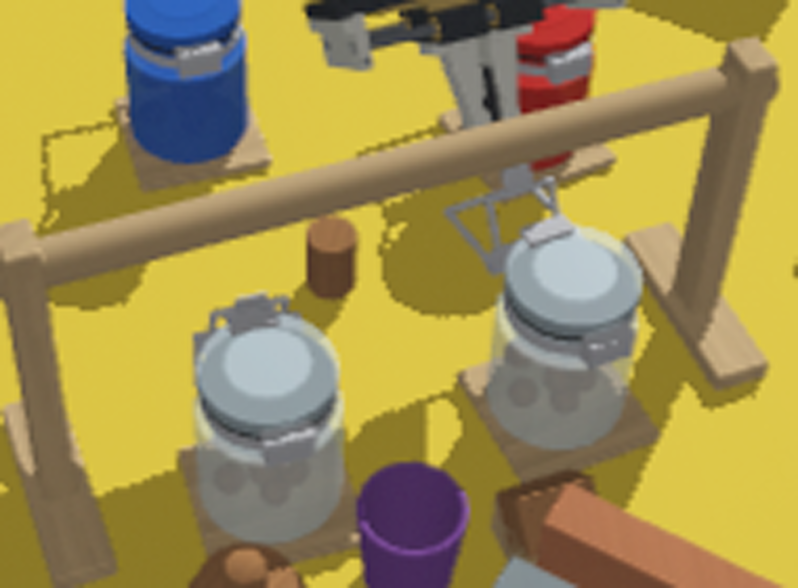

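Emit:
apply_moves([
  {"tx": -0.004, "ty": 0.004, "tz": -0.003, "turn": 0, "gripper": 0.0},
  {"tx": -0.007, "ty": 0.008, "tz": -0.003, "turn": 0, "gripper": 0.0},
])

```text
time_s: 15.15
tcp_pos: [0.6527, 0.0725, 0.1674]
eef_rot: [-90.4, 37.6, 141.4]
contact_force: [-0.8, -0.2, 0.8]
gripper_width: 0.0006
```

Run:
```python
from h import *
s,R=go((-80,0,148),(-46,0,143))
```

```text
t 15.15 j [ 28.7  13.9 -49.2  75.6 -35.3 -44.5] tcp [0.6527 0.0725 0.1674] F [-0.8 -0.2  0.8] w 0.0006
x [-0.619  0.495 -0.61 ] az 141.4
y [ 0.481 -0.375 -0.793] tilt 37.6 az -38.0
z [-0.621 -0.784 -0.005]
tip in jar mm [-90.2   2.2 153.9] F jar [-0.5 -0.6  0.8]
(-80, 0, 148) tool delta mm [-4.6 11.   1.6]
(-46, 0, 143) tool delta mm [-28.5  35.6  -0.3]
```

Run:
```python
from h import *
s,R=go((-92,0,124),(-80,0,124),(-54,0,124)); print(1000*R.T@RJ@np.array([.01,0,0]))
```

```text
t 15.15 j [ 28.7  13.9 -49.2  75.6 -35.3 -44.5] tcp [0.6527 0.0725 0.1674] F [-0.8 -0.2  0.8] w 0.0006
x [-0.619  0.495 -0.61 ] az 141.4
y [ 0.481 -0.375 -0.793] tilt 37.6 az -38.0
z [-0.621 -0.784 -0.005]
tip in jar mm [-90.2   2.2 153.9] F jar [-0.5 -0.6  0.8]
(-92, 0, 124) tool delta mm [19.5 22.7  2.4]
(-80, 0, 124) tool delta mm [10.  30.   1.7]
(-54, 0, 124) tool delta mm [-10.5  45.8   0.2]
[-7.91117069  6.08991615 -0.57122641]
```

Emit:
apply_moves([
  {"tx": 0.01, "ty": 0.011, "tz": 0.002, "turn": 0, "gripper": 0.025},
  {"tx": 0.0195, "ty": 0.0225, "tz": 0.002, "turn": 0, "gripper": 0.025},
  {"tx": 0.0195, "ty": 0.0225, "tz": 0.002, "turn": 0, "gripper": 0.025},
])

```text
time_s: 15.45
tcp_pos: [0.6489, 0.0717, 0.136]
eef_rot: [-90.2, 37.5, 141.5]
contact_force: [0.2, -0.7, 0.1]
gripper_width: 0.0194
```

Run:
```python
from h import *
s,R=go((-80,0,124),(-54,0,124))
wcap('w2')
im,d=capture('scene');np.savez('pics/scene2.npz',im=im,d=d)
c=im[150:290,180:370,::-1];cv2.imwrite('pics/scene2c.png',cv2.resize(c,None,fx=4.2,fy=4.2,interpolation=cv2.INTER_CUBIC))
```

```text
t 15.45 j [ 25.7  15.9 -51.5  84.1 -33.3 -51.5] tcp [0.6489 0.0717 0.136 ] F [ 0.2 -0.7  0.1] w 0.0194
x [-0.621  0.494 -0.609] az 141.5
y [ 0.479 -0.376 -0.793] tilt 37.5 az -38.1
z [-0.621 -0.784 -0.003]
tip in jar mm [-92.9  -0.7 122.5] F jar [ 0.5 -0.5  0.1]
(-80, 0, 124) tool delta mm [-11.1   6.6  -1.5]
(-54, 0, 124) tool delta mm [-31.7  22.4  -3. ]
```

View pics/scene2c.png

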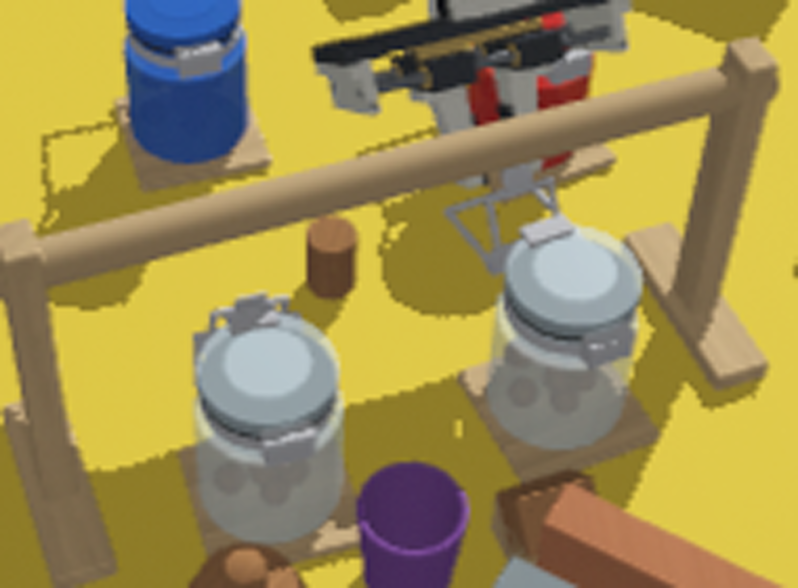

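View pics/w2.png

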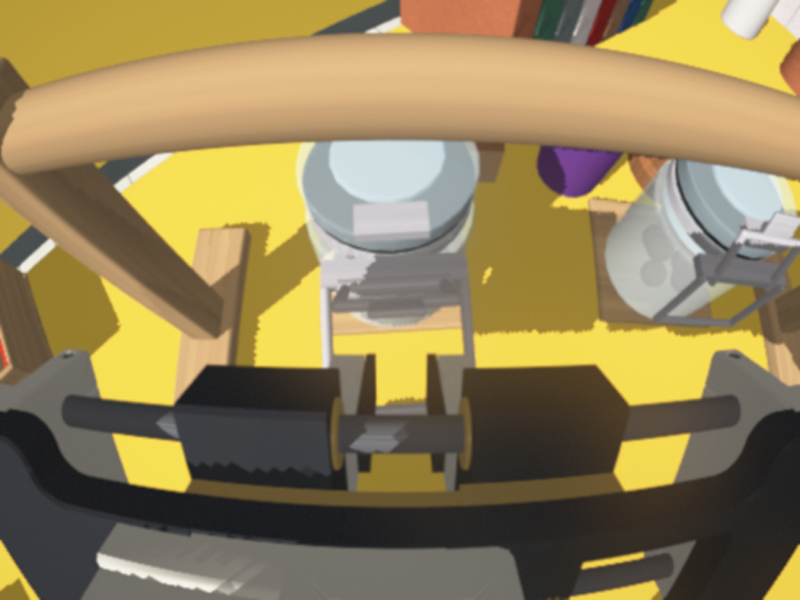

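Emit:
apply_moves([
  {"tx": -0.004, "ty": 0.003, "tz": -0.001, "turn": 0, "gripper": 0.025},
  {"tx": -0.008, "ty": 0.006, "tz": -0.001, "turn": 0, "gripper": 0.025},
  {"tx": -0.012, "ty": 0.009, "tz": -0.001, "turn": 0, "gripper": 0.025},
  {"tx": -0.016, "ty": 0.012, "tz": -0.002, "turn": 0, "gripper": 0.025},
])

```text
time_s: 15.95
tcp_pos: [0.6662, 0.0608, 0.1366]
eef_rot: [-90.3, 37.5, 141.4]
contact_force: [-1.5, 1.0, 0.5]
gripper_width: 0.0252
```

Run:
```python
from h import *
s,R=go((-65,0,124),(-54,0,124))
wcap('w3')
```

```text
t 15.95 j [ 23.3  16.7 -50.2  85.5 -32.4 -50.5] tcp [0.6662 0.0608 0.1366] F [-1.5  1.   0.5] w 0.0252
x [-0.62   0.495 -0.609] az 141.4
y [ 0.479 -0.375 -0.793] tilt 37.5 az -38.1
z [-0.621 -0.784 -0.004]
tip in jar mm [-72.5   0.3 123.2] F jar [-1.8 -0.1  0.5]
(-65, 0, 124) tool delta mm [-6.4  3.9 -0.1]
(-54, 0, 124) tool delta mm [-15.1  10.6  -0.8]
```

View pics/w3.png

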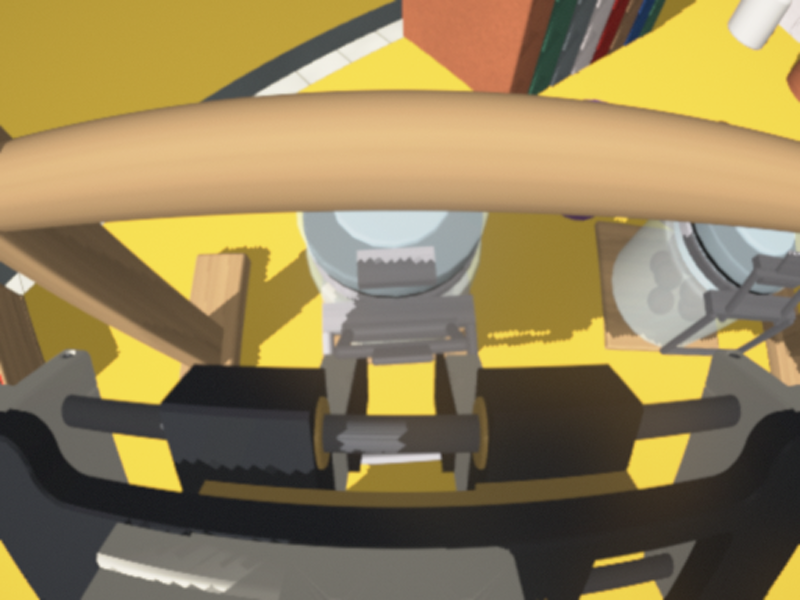

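Emit:
apply_moves([
  {"tx": -0.003, "ty": 0.002, "tz": 0, "turn": 0, "gripper": 0.025},
  {"tx": -0.0055, "ty": 0.0038, "tz": 0, "turn": 0, "gripper": 0.025},
  {"tx": -0.008, "ty": 0.0055, "tz": 0, "turn": 0, "gripper": 0.025},
  {"tx": -0.01, "ty": 0.007, "tz": 0, "turn": 0, "gripper": 0.025},
])

```text
time_s: 16.4
tcp_pos: [0.6758, 0.0532, 0.1371]
eef_rot: [-90.3, 37.5, 141.4]
contact_force: [-1.3, 2.6, 2.0]
gripper_width: 0.0248
```

Run:
```python
from h import *
s,R=go((-54,0,124))
wcap('w4')
```

```text
t 16.4 j [ 21.9  17.2 -49.5  86.3 -31.9 -50. ] tcp [0.6758 0.0532 0.1371] F [-1.3  2.6  2. ] w 0.0248
x [-0.62   0.495 -0.609] az 141.4
y [ 0.479 -0.376 -0.793] tilt 37.5 az -38.1
z [-0.621 -0.784 -0.004]
tip in jar mm [-60.3  -0.4 123.6] F jar [-2.6  1.4  2. ]
(-54, 0, 124) tool delta mm [-5.2  3.5 -0.8]
```

View pics/w4.png

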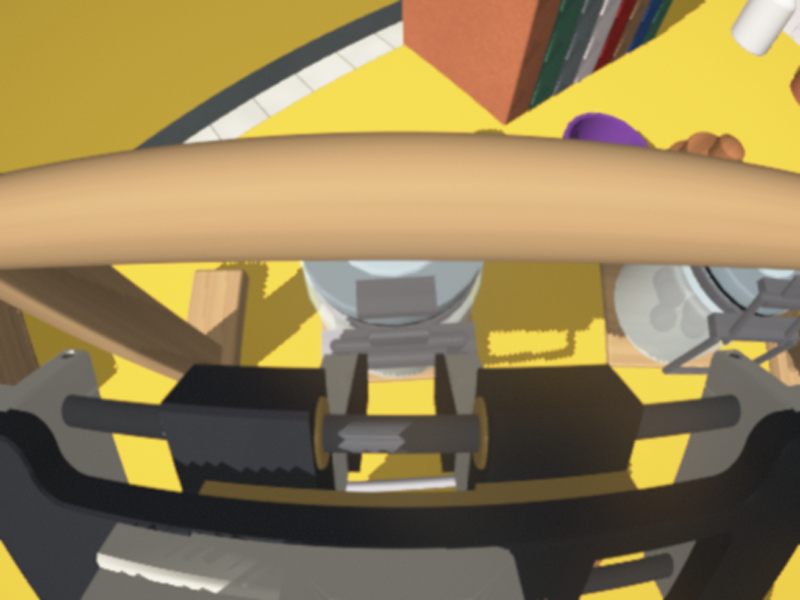

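Emit:
apply_moves([
  {"tx": -0.002, "ty": 0.0014, "tz": 0, "turn": 0, "gripper": 0.025},
  {"tx": -0.004, "ty": 0.0028, "tz": 0, "turn": 0, "gripper": 0.025},
  {"tx": -0.005, "ty": 0.0036, "tz": 0, "turn": 0, "gripper": 0.025},
])

```text
time_s: 16.75
tcp_pos: [0.6806, 0.0495, 0.1373]
eef_rot: [-90.3, 37.5, 141.4]
contact_force: [0.1, 2.3, 2.0]
gripper_width: 0.0248
```

Run:
```python
from h import *
s,R=go((-50,0,124))
wcap('w5')
```

```text
t 16.75 j [ 21.2  17.4 -49.1  86.7 -31.6 -49.7] tcp [0.6806 0.0495 0.1373] F [0.1 2.3 2. ] w 0.0248
x [-0.62   0.495 -0.609] az 141.4
y [ 0.479 -0.376 -0.793] tilt 37.5 az -38.1
z [-0.621 -0.784 -0.004]
tip in jar mm [-54.2  -0.7 123.8] F jar [-1.3  1.9  2. ]
(-50, 0, 124) tool delta mm [-3.4  2.4 -0.9]
```

View pics/w5.png

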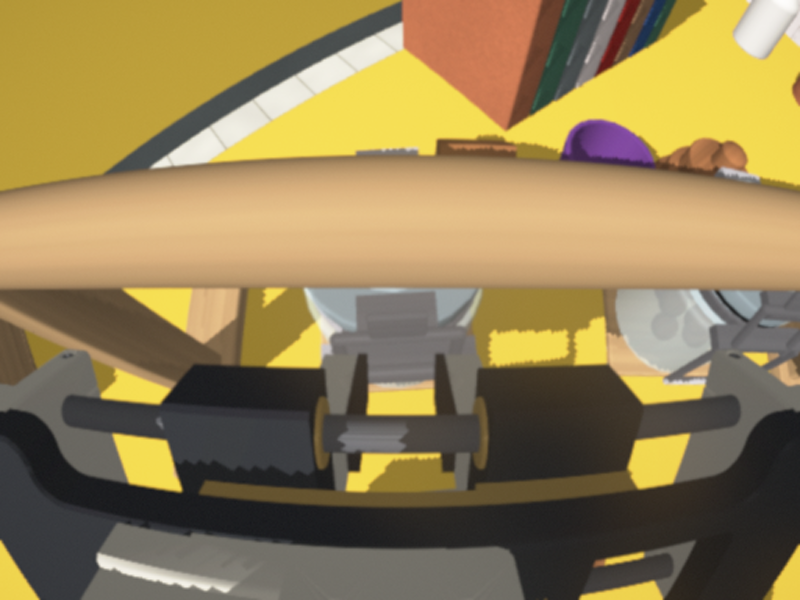

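Emit:
apply_moves([
  {"tx": -0.001, "ty": 0.0007, "tz": 0, "turn": 0, "gripper": 0.025},
  {"tx": -0.002, "ty": 0.0014, "tz": 0, "turn": 0, "gripper": 0.025},
  {"tx": -0.002, "ty": 0.0014, "tz": 0, "turn": 0, "gripper": 0.025},
])

```text
time_s: 17.1
tcp_pos: [0.6822, 0.0478, 0.1371]
eef_rot: [-90.3, 37.5, 141.4]
contact_force: [-0.4, 2.9, 0.2]
gripper_width: 0.0248
```

Run:
```python
from h import *
s,R=go((-50,0,124))
```

```text
t 17.1 j [ 21.   17.5 -49.   86.8 -31.5 -49.5] tcp [0.6822 0.0478 0.1371] F [-0.4  2.9  0.2] w 0.0248
x [-0.62   0.495 -0.609] az 141.4
y [ 0.479 -0.376 -0.793] tilt 37.5 az -38.1
z [-0.621 -0.784 -0.004]
tip in jar mm [-52.   -1.2 123.6] F jar [-2.   2.1  0.2]
(-50, 0, 124) tool delta mm [-1.8  0.8 -1.3]
```

Emit:
apply_moves([
  {"tx": -0.001, "ty": 0.0007, "tz": 0, "turn": 0, "gripper": 0.025},
  {"tx": -0.002, "ty": 0.0014, "tz": 0, "turn": 0, "gripper": 0.025},
])

```text
time_s: 17.3
tcp_pos: [0.6839, 0.0463, 0.137]
eef_rot: [-90.2, 37.5, 141.5]
contact_force: [-1.3, 2.7, -0.6]
gripper_width: 0.0254
```

Run:
```python
from h import *
s,R=go((-50,0,124))
```

```text
t 17.3 j [ 20.7  17.6 -48.9  86.9 -31.4 -49.4] tcp [0.6839 0.0463 0.137 ] F [-1.3  2.7 -0.6] w 0.0254
x [-0.621  0.495 -0.608] az 141.5
y [ 0.478 -0.376 -0.794] tilt 37.5 az -38.2
z [-0.621 -0.784 -0.003]
tip in jar mm [-49.7  -1.4 123.5] F jar [-2.6  1.5 -0.6]
(-50, 0, 124) tool delta mm [ 0.  -0.6 -1.4]
```

Emit:
apply_moves([
  {"tx": -0.001, "ty": 0.0007, "tz": 0, "turn": 0, "gripper": 0.025},
  {"tx": -0.002, "ty": 0.0014, "tz": 0, "turn": 0, "gripper": 0.025},
])

```text
time_s: 17.5
tcp_pos: [0.6851, 0.0456, 0.1365]
eef_rot: [-90.2, 37.4, 141.6]
contact_force: [-11.7, 7.7, 3.5]
gripper_width: 0.0247
```

Run:
```python
from h import *
s,R=go()
s,im,d=wcap('w6')
cv2.imwrite('pics/w6c.png',cv2.resize(im[170:260,180:330,::-1],None,fx=5,fy=5,interpolation=cv2.INTER_CUBIC))
im,d=capture('scene')
c=im[150:290,180:370,::-1];cv2.imwrite('pics/scene3c.png',cv2.resize(c,None,fx=4.2,fy=4.2,interpolation=cv2.INTER_CUBIC))
```

```text
t 17.5 j [ 20.5  17.7 -48.8  87.1 -31.2 -49.3] tcp [0.6851 0.0456 0.1365] F [-11.7   7.7   3.5] w 0.0247
x [-0.622  0.494 -0.607] az 141.6
y [ 0.478 -0.374 -0.794] tilt 37.4 az -38.1
z [-0.62  -0.785 -0.003]
tip in jar mm [-48.4  -1.3 123. ] F jar [-14.   -0.4   3.5]
```

View pics/w6c.png

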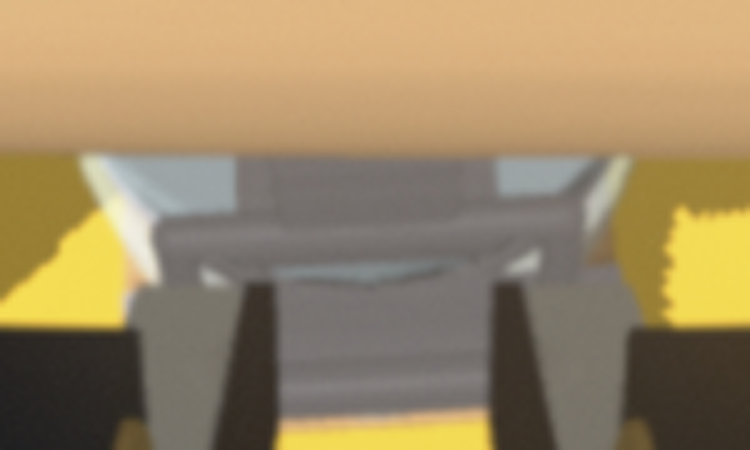

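View pics/scene3c.png

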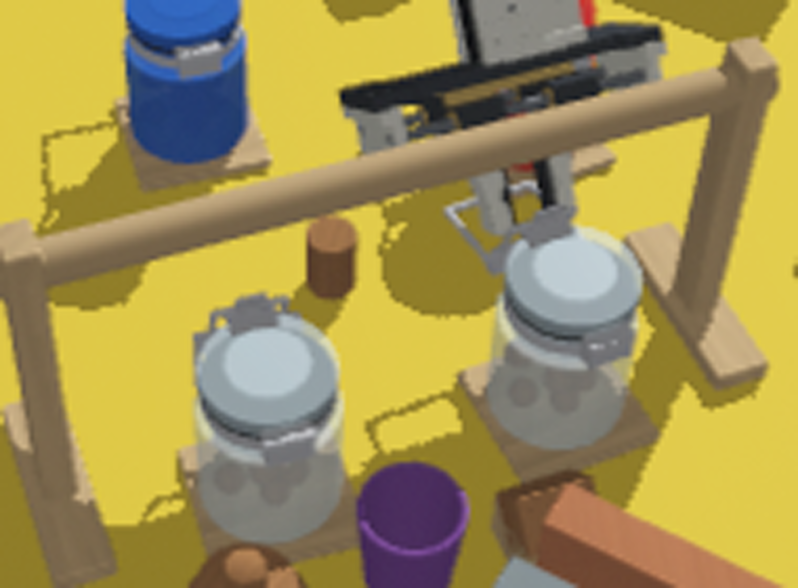

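Emit:
apply_moves([
  {"tx": 0.0005, "ty": -0.0004, "tz": 0, "turn": 0, "gripper": 0.025},
  {"tx": 0.001, "ty": -0.001, "tz": 0, "turn": 0, "gripper": 0.025},
  {"tx": 0.012, "ty": -0.01, "tz": 0, "turn": 0, "gripper": 0.025},
  {"tx": 0.03, "ty": -0.024, "tz": 0, "turn": 0, "gripper": 0.025},
  {"tx": 0.044, "ty": -0.034, "tz": 0.002, "turn": 0, "gripper": 0.025},
])

```text
time_s: 18.1
tcp_pos: [0.6401, 0.0777, 0.1377]
eef_rot: [-90.2, 37.5, 141.4]
contact_force: [1.0, -0.1, -0.4]
gripper_width: 0.0249
```

Run:
```python
from h import *
s,R=go((-103,0,112),(-102,0,100))
s,im,d=wcap('w7')
```

```text
t 18.1 j [ 27.4  15.4 -52.   82.6 -34.  -51.6] tcp [0.6401 0.0777 0.1377] F [ 1.  -0.1 -0.4] w 0.0249
x [-0.619  0.495 -0.609] az 141.4
y [ 0.479 -0.377 -0.793] tilt 37.5 az -38.2
z [-0.622 -0.783 -0.003]
tip in jar mm [-103.5   -0.9  124.3] F jar [ 0.9  0.5 -0.4]
(-103, 0, 112) tool delta mm [ 7.1 10.  -0.9]
(-102, 0, 100) tool delta mm [13.6 20.1 -1. ]
```

View pics/w7.png

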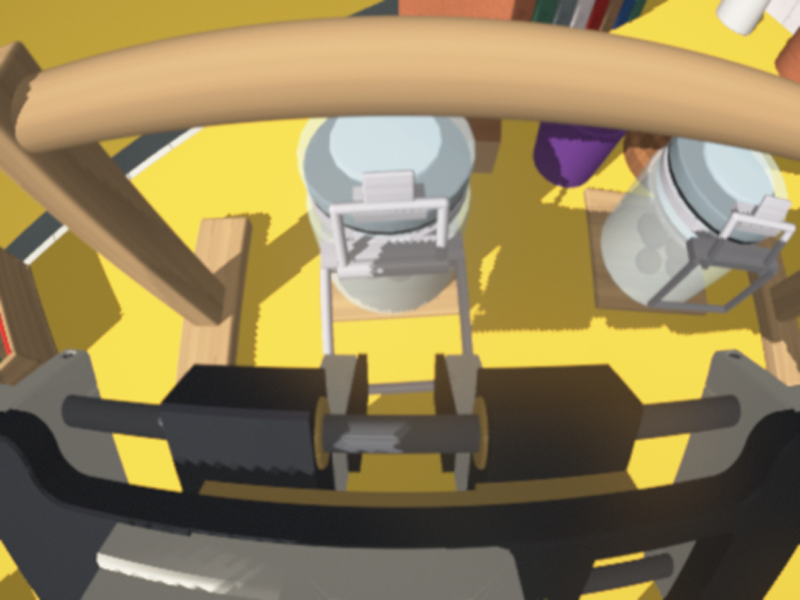

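Run:
```python
from h import *
import pickle
s,im,d=pickle.load(open('pics/w7.pkl','rb'))
cv2.imwrite('pics/w7c.png',cv2.resize(im[90:270,170:330,::-1],None,fx=3.3,fy=3.3,interpolation=cv2.INTER_CUBIC))
def at(u,v,z):
    e,q=wray(s,u*.64-.2,v*.64-.2);p=e+q*((z-e[2])/q[2]);return np.round(1000*RJ.T@(p-JC),1)
print(at(400,388,.0957),'tongue front edge',at(362,202,.136),at(416,202,.136),'bailbar',at(332,207,.139),at(446,203,.139), 'lid', at(387,145,.135))
print(d[int(388*.64),int(400*.64)])
```

```text
[-105.1   -0.4   95.7] tongue front edge [-35.   10.9 136. ] [-36.5 -11.1 136. ] bailbar [-38.3  22.9 139. ] [-39.4 -22.9 139. ] lid [ -5.1  -0.6 135. ]
0.19984595
```

View pics/w7c.png

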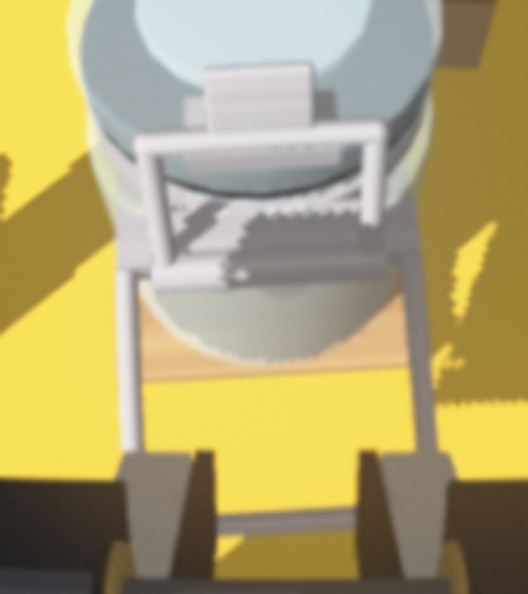

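Emit:
apply_moves([
  {"tx": 0.005, "ty": 0.008, "tz": 0, "turn": 0, "gripper": 0.025},
  {"tx": 0.01, "ty": 0.014, "tz": 0, "turn": 0, "gripper": 0.025},
  {"tx": 0.0125, "ty": 0.018, "tz": -0.001, "turn": 0, "gripper": 0.025},
])

```text
time_s: 18.45
tcp_pos: [0.6422, 0.0777, 0.1155]
eef_rot: [-90.2, 37.5, 141.4]
contact_force: [0.7, -0.7, 0.4]
gripper_width: 0.0252
```

Run:
```python
from h import *
s,R=go((-98,0,90),(-95,0,82))
```

```text
t 18.45 j [ 24.8  17.3 -53.   89.2 -32.9 -56.6] tcp [0.6422 0.0777 0.1155] F [ 0.7 -0.7  0.4] w 0.0252
x [-0.62   0.495 -0.609] az 141.4
y [ 0.479 -0.377 -0.793] tilt 37.5 az -38.2
z [-0.622 -0.783 -0.003]
tip in jar mm [-101.8    0.3  102. ] F jar [ 1.  -0.1  0.4]
(-98, 0, 90) tool delta mm [ 4.2 11.9  0.1]
(-95, 0, 82) tool delta mm [ 6.7 20.  -0. ]
```

Emit:
apply_moves([
  {"tx": 0.001, "ty": 0.003, "tz": 0, "turn": 0, "gripper": 0.025},
  {"tx": 0.002, "ty": 0.006, "tz": 0, "turn": 0, "gripper": 0.025},
  {"tx": 0.003, "ty": 0.009, "tz": 0, "turn": 0, "gripper": 0.025},
  {"tx": 0.004, "ty": 0.012, "tz": 0, "turn": 0, "gripper": 0.025},
])

```text
time_s: 18.85
tcp_pos: [0.6454, 0.0759, 0.1037]
eef_rot: [-90.3, 37.5, 141.5]
contact_force: [-7.5, 3.4, 5.1]
gripper_width: 0.025
```

Run:
```python
from h import *
s,R=go((-95,0,82),(-90,0,75))
wcap('w8')
```

```text
t 18.85 j [ 22.9  18.4 -53.3  93.2 -32.2 -59.2] tcp [0.6454 0.0759 0.1037] F [-7.5  3.4  5.1] w 0.025
x [-0.621  0.494 -0.608] az 141.5
y [ 0.479 -0.375 -0.794] tilt 37.5 az -38.1
z [-0.62  -0.784 -0.004]
tip in jar mm [-98.3   0.7  90.2] F jar [-8.1 -1.5  5.1]
(-95, 0, 82) tool delta mm [2.4 8.5 0.5]
(-90, 0, 75) tool delta mm [ 2.7 17.1  0.3]
```

View pics/w8.png

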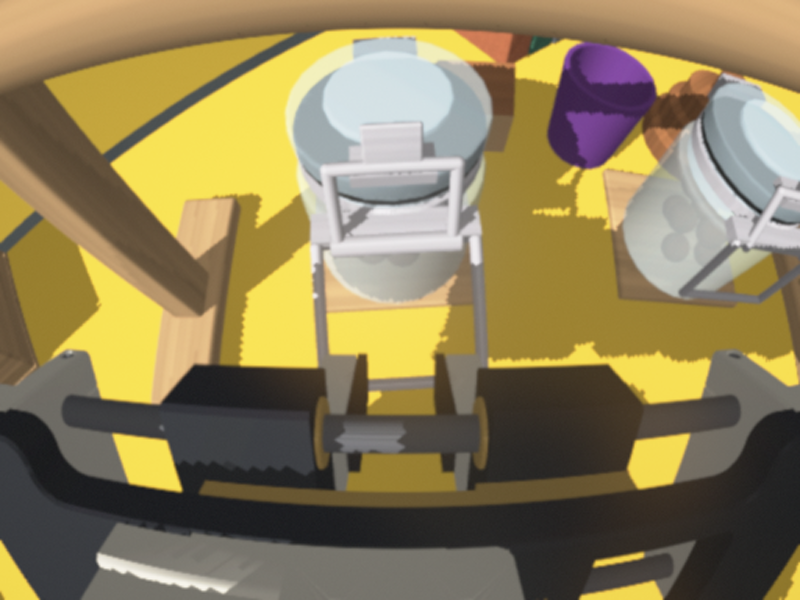

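Emit:
apply_moves([
  {"tx": 0.0005, "ty": 0.003, "tz": 0, "turn": 0, "gripper": 0.025},
  {"tx": 0.001, "ty": 0.006, "tz": 0, "turn": 0, "gripper": 0.025},
  {"tx": 0.0015, "ty": 0.009, "tz": 0, "turn": 0, "gripper": 0.025},
])

```text
time_s: 19.2
tcp_pos: [0.6485, 0.0737, 0.0957]
eef_rot: [-90.2, 37.4, 141.5]
contact_force: [-6.2, 3.1, 2.4]
gripper_width: 0.0251
```

Run:
```python
from h import *
s,R=go((-90,0,75),(-84,0,68))
```

```text
t 19.2 j [ 21.7  19.2 -53.2  95.5 -31.8 -60.6] tcp [0.6485 0.0737 0.0957] F [-6.2  3.1  2.4] w 0.0251
x [-0.622  0.494 -0.607] az 141.5
y [ 0.477 -0.375 -0.795] tilt 37.4 az -38.2
z [-0.621 -0.784 -0.002]
tip in jar mm [-94.5   0.7  82.2] F jar [-6.9 -1.1  2.4]
(-90, 0, 75) tool delta mm [0.8 8.4 0.4]
(-84, 0, 68) tool delta mm [ 0.3 17.6  0.1]
```

Emit:
apply_moves([
  {"tx": 0, "ty": 0.003, "tz": 0, "turn": 0, "gripper": 0.025},
  {"tx": 0, "ty": 0.006, "tz": 0, "turn": 0, "gripper": 0.025},
])

```text
time_s: 19.4
tcp_pos: [0.6517, 0.0723, 0.0929]
eef_rot: [-89.9, 37.3, 141.5]
contact_force: [-5.1, 2.0, 1.1]
gripper_width: 0.0251
```

Run:
```python
from h import *
s,R=go((-90,0,75),(-84,0,68)); print(s['joints'])
wcap('w9')
```

```text
t 19.4 j [ 21.5  19.7 -52.9  95.4 -31.8 -60.4] tcp [0.6517 0.0723 0.0929] F [-5.1  2.   1.1] w 0.0251
x [-0.623  0.495 -0.606] az 141.5
y [ 0.474 -0.378 -0.796] tilt 37.3 az -38.6
z [-0.623 -0.782  0.001]
tip in jar mm [-91.    1.2  79.3] F jar [-5.4 -1.3  1.1]
(-90, 0, 75) tool delta mm [1.7 4.1 1.2]
(-84, 0, 68) tool delta mm [ 1.2 13.3  0.8]
[ 21.48042803  19.69237399 -52.87523781  95.4414472  -31.83081402
 -60.43737216]
```

View pics/w9.png

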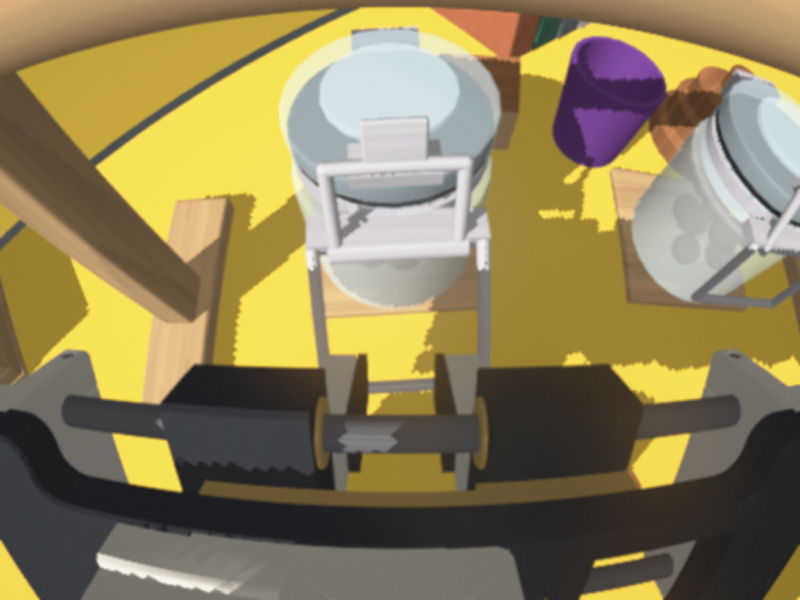

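Emit:
apply_moves([
  {"tx": 0, "ty": 0.003, "tz": 0, "turn": 0, "gripper": 0.025},
  {"tx": 0, "ty": 0.006, "tz": 0, "turn": 0, "gripper": 0.025},
  {"tx": 0, "ty": 0.009, "tz": 0, "turn": 0, "gripper": 0.025},
])

```text
time_s: 19.75
tcp_pos: [0.6572, 0.0703, 0.0889]
eef_rot: [-89.7, 37.2, 141.4]
contact_force: [-3.3, 0.1, 0.9]
gripper_width: 0.0252
```

Run:
```python
from h import *
s,R=go((-84,0,68),(-80,0,65)); print(s['joints'])
```

```text
t 19.75 j [ 21.1  20.4 -52.3  95.4 -31.8 -60.3] tcp [0.6572 0.0703 0.0889] F [-3.3  0.1  0.9] w 0.0252
x [-0.623  0.497 -0.604] az 141.4
y [ 0.469 -0.381 -0.797] tilt 37.2 az -39.1
z [-0.626 -0.78   0.004]
tip in jar mm [-85.4   2.7  75.4] F jar [-2.7 -1.8  0.9]
(-84, 0, 68) tool delta mm [3.2 6.9 2.6]
(-80, 0, 65) tool delta mm [ 1.8 11.7  2.3]
[ 21.11932598  20.43236945 -52.29060307  95.43947465 -31.80124631
 -60.29344737]
```

Emit:
apply_moves([
  {"tx": 0.003, "ty": 0.001, "tz": 0.001, "turn": 0, "gripper": 0.025},
  {"tx": 0.005, "ty": 0.003, "tz": 0.002, "turn": 0, "gripper": 0.025},
  {"tx": 0.006, "ty": 0.006, "tz": 0.002, "turn": 0, "gripper": 0.025},
  {"tx": 0.007, "ty": 0.009, "tz": 0.002, "turn": 0, "gripper": 0.025},
])

```text
time_s: 20.15
tcp_pos: [0.6566, 0.0715, 0.0815]
eef_rot: [-89.3, 36.9, 141.4]
contact_force: [-0.0, 0.0, 1.9]
gripper_width: 0.0247
```

Run:
```python
from h import *
s,R=go((-84,0,68),(-80,0,65)); print(s['joints'])
wcap('w10')
```

```text
t 20.15 j [ 21.3  21.2 -52.2  95.4 -31.9 -60.8] tcp [0.6566 0.0715 0.0815] F [-0.   0.   1.9] w 0.0247
x [-0.625  0.499 -0.601] az 141.4
y [ 0.462 -0.385 -0.799] tilt 37.0 az -39.8
z [-0.63  -0.777  0.01 ]
tip in jar mm [-86.7   3.2  68. ] F jar [-0.  -0.   1.9]
(-84, 0, 68) tool delta mm [-2.3  1.7  3. ]
(-80, 0, 65) tool delta mm [-3.7  6.5  2.7]
[ 21.29198098  21.17668084 -52.21948795  95.44354239 -31.91040797
 -60.80305836]
```

View pics/w10.png

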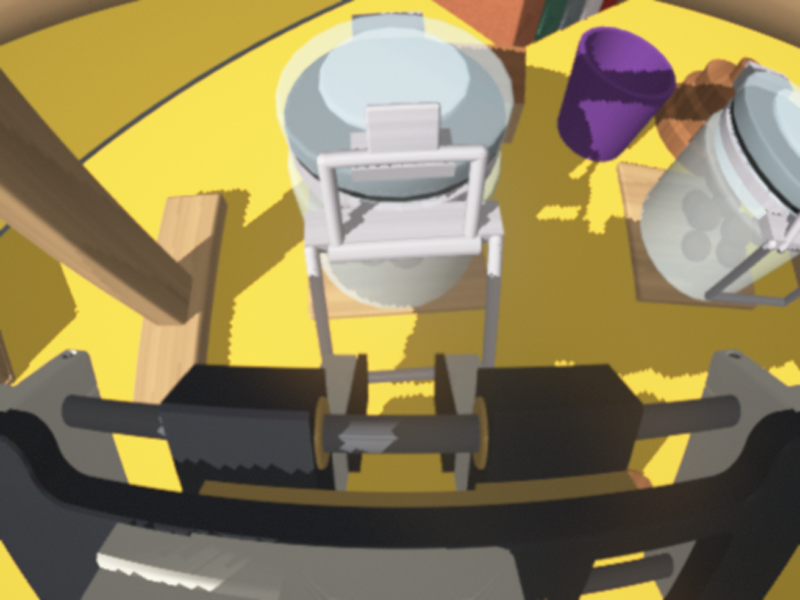

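Emit:
apply_moves([
  {"tx": 0.0, "ty": 0.003, "tz": 0.0, "turn": 0, "gripper": 0.025},
  {"tx": 0.001, "ty": 0.006, "tz": 0.0, "turn": 0, "gripper": 0.025},
  {"tx": 0.002, "ty": 0.009, "tz": 0.0, "turn": 0, "gripper": 0.025},
])

```text
time_s: 20.5
tcp_pos: [0.6597, 0.0711, 0.0756]
eef_rot: [-88.9, 36.7, 141.4]
contact_force: [0.6, -0.4, -0.6]
gripper_width: 0.0246
```

Run:
```python
from h import *
s,R=go((-84,0,68),(-80,0,65)); print(s['joints'])
wcap('w11')
```

```text
t 20.5 j [ 21.1  22.  -51.8  95.5 -31.9 -60.8] tcp [0.6597 0.0711 0.0756] F [ 0.6 -0.4 -0.6] w 0.0246
x [-0.627  0.5   -0.598] az 141.4
y [ 0.456 -0.387 -0.801] tilt 36.7 az -40.4
z [-0.632 -0.775  0.015]
tip in jar mm [-83.9   4.6  61.9] F jar [ 0.7  0.1 -0.6]
(-84, 0, 68) tool delta mm [-3.8 -4.7  4.7]
(-80, 0, 65) tool delta mm [-5.2  0.1  4.3]
[ 21.12993272  21.97148873 -51.80569819  95.45532168 -31.86626292
 -60.84895311]
```

View pics/w11.png

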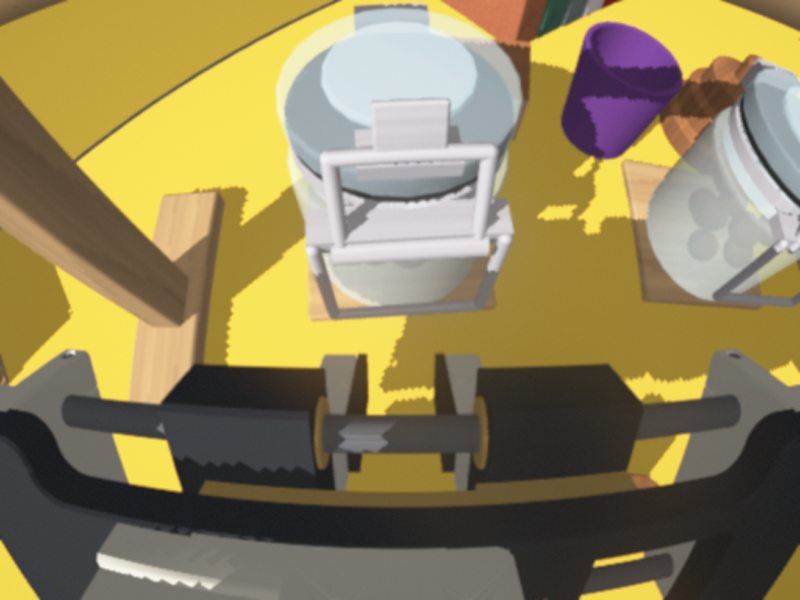

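Emit:
apply_moves([
  {"tx": 0, "ty": -0.01, "tz": 0.0, "turn": 0, "gripper": 0.025},
  {"tx": 0, "ty": -0.03, "tz": 0.0, "turn": 0, "gripper": 0.025},
  {"tx": 0, "ty": -0.06, "tz": 0.0, "turn": 0, "gripper": 0.025},
  {"tx": 0, "ty": -0.09, "tz": 0.0, "turn": 0, "gripper": 0.025},
  {"tx": 0, "ty": -0.09, "tz": 0.0, "turn": 0, "gripper": 0.025},
])

```text
time_s: 21.05
tcp_pos: [0.6187, 0.1087, 0.1509]
eef_rot: [-89.3, 36.8, 141.4]
contact_force: [-0.4, 0.7, -0.1]
gripper_width: 0.0251
```

Run:
```python
from h import *
s,R=go()
s,im,d=wcap('w12')
def at(u,v,z):
    e,q=wray(s,u*.64-.2,v*.64-.2);p=e+q*((z-e[2])/q[2]);return np.round(1000*RJ.T@(p-JC),1)
W=lambda p:(wproj(s,JC+RJ@(np.array(p)/1000))+.2)/.64
print('closed bar exp px',W((-57,31,50)),W((-57,-31,50)),'bail exp',W((-40,20,136)),W((-40,-20,136)))
im,d=capture('scene')
c=im[150:290,180:370,::-1];cv2.imwrite('pics/scene4c.png',cv2.resize(c,None,fx=4.2,fy=4.2,interpolation=cv2.INTER_CUBIC))
im,d=capture('top');cv2.imwrite('pics/top4.png',cv2.resize(im[:,:,::-1],(800,600)))
```

```text
t 21.05 j [ 35.9  14.4 -50.2  70.1 -38.1 -46.7] tcp [0.6187 0.1087 0.1509] F [-0.4  0.7 -0.1] w 0.0251
x [-0.626  0.5   -0.599] az 141.4
y [ 0.46  -0.384 -0.801] tilt 36.8 az -39.9
z [-0.63  -0.777  0.01 ]
tip in jar mm [-139.1   11.8  137.3] F jar [-0.7  0.3 -0.1]
closed bar exp px [358.89708746 266.10029467] [459.15607353 260.35132614] bail exp [368.60112771 159.20677821] [454.22527868 155.51821519]
```

View pics/w12.png

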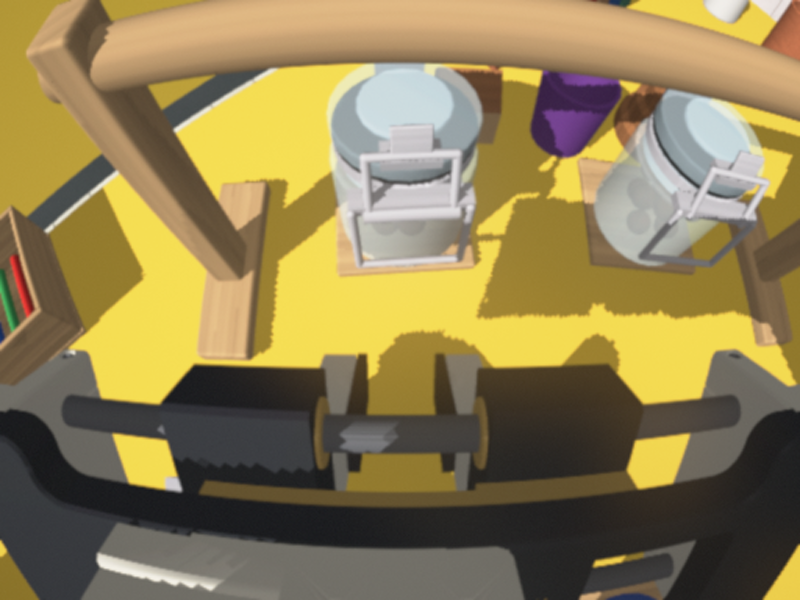

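View pics/scene4c.png

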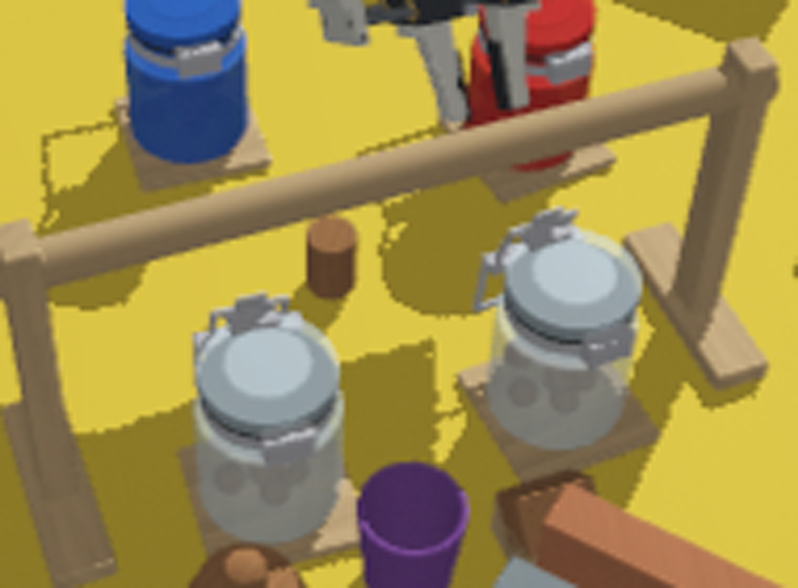

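View pics/top4.png

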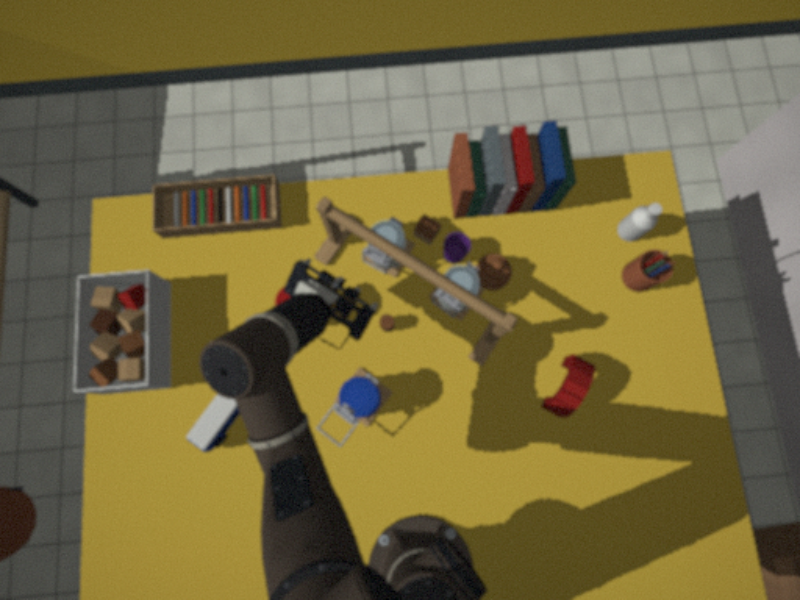

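Emit:
apply_moves([
  {"tx": -0.02, "ty": -0.035, "tz": 0.0, "turn": 0, "gripper": 0.025},
  {"tx": -0.04, "ty": -0.07, "tz": 0.0, "turn": 0, "gripper": 0.025},
  {"tx": -0.06, "ty": -0.1, "tz": 0.0, "turn": 0, "gripper": 0.025},
  {"tx": -0.06, "ty": -0.1, "tz": 0.0, "turn": 0, "gripper": 0.025},
  {"tx": -0.06, "ty": -0.1, "tz": 0.0, "turn": 0, "gripper": 0.025},
])

```text
time_s: 21.7
tcp_pos: [0.6111, 0.1141, 0.2641]
eef_rot: [-89.0, 36.8, 141.3]
contact_force: [-0.9, -0.2, -1.4]
gripper_width: 0.0254
```

Run:
```python
from h import *
s,R=go()
s,im,d=wcap('w13')
cv2.imwrite('pics/w13c.png',cv2.resize(im[20:200,170:400,::-1],None,fx=3.3,fy=3.3,interpolation=cv2.INTER_CUBIC))
```

```text
t 21.7 j [ 43.4   7.3 -40.2  50.4 -50.6 -28.4] tcp [0.6111 0.1141 0.2641] F [-0.9 -0.2 -1.4] w 0.0254
x [-0.625  0.5   -0.599] az 141.3
y [ 0.456 -0.388 -0.801] tilt 36.8 az -40.3
z [-0.633 -0.774  0.014]
tip in jar mm [-148.4   11.8  250.4] F jar [-0.6 -0.7 -1.4]
```

View pics/w13c.png

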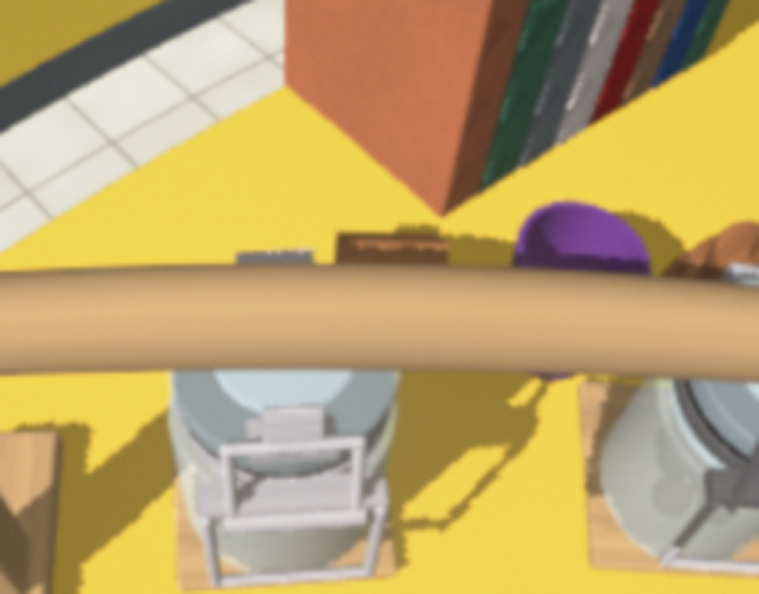

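Run:
```python
from plant import r
print(r.close_job())
```

```text
the job is handed in; nothing more can be done
None
```

I closed the clasp on the left clear glass jar and handed the job in at about 21.8 s. I don't know how it was judged, since no verdict is reported.

**What I did:**
- **Tilt:** The moves offer no tilt. I pressed against the arm's reach limit in free space until the gripper leaned back about 37°, which cleared the wooden bar.
- **Bail:** I pushed it by its legs, from in front, over onto the tongue. The force rose from about 3 N to about 14 N at the stop.
- **Lever:** I pressed its crossbar down, at up to about 10 N, until it snapped over center.
- **Retreat:** I then backed off and raised the gripper clear.

**Last checks:**
- The bail lies on the tongue.
- The lever crossbar shows within a few pixels of where a fully closed lever should be.
- The force readings are at noise level.
- The toys visible in the last pictures look unmoved. I only judged this by eye, and the bus was partly hidden.

**Uncertain points:**
- Joint 3 was held at its 71.7° limit while tilting; one reading was 71.712° against a limit of 71.71°.
- Joint 4 sat at about 95.45° of its 95.51° limit during the lever push.
- The forces are readings taken at the end of each move, so short peaks could have been missed.
- I did not measure the clearance to the red look-alike jar beneath the gripper. The force readings there were near zero.

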